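# Zero the tester's inner current knob, then release the cell cassette

## Robot

A 7-joint arm with a two-finger parallel gripper is mounted at the origin on a cart in front of the work surface, level with it; the furniture and walls round the work are solid. World frame = base frame: x ahead of the robot, y to its left, z up, the work surface at z = 0. Lengths are in m, angles in rad, forces in N, time in s.
With the tool pointing down it reaches from about 0.425 to 0.875 m from the base axis. Payload 9.9 kg.
Tool frame: the origin (TCP) lies at the very end of the fingers, on their centre line; the grasp point (between the pads) lies 19 mm behind it; x points along the fingers, y is the direction in which the jaws open and shut, and the axes are right-handed (so a half turn about x gives the same grasp; the last joint's range is limited). The gripper opens to 85 mm and grips with 20 to 120 N. Pads are 22 mm wide; open, the fingers measure 114 mm over their backs; the gripper's body (76 mm by 85 mm) begins 54 mm behind the grasp point. The pads swing forward as they close: fully open they stand 13 mm farther back than shut.
Start: joints at [-1.369, 0.576, 0.025, 1.437, -0.015, 1.129, -0.057], TCP at [0.19, 0.648, 0.231] pointing down, gripper open.
Joint ranges: [-2.76, 2.76], [-0.34, 2.15], [-1.52, 1.57], [0.19, 2.46], [-1.09, 4.23], [0.17, 1.99], [-2.82, 2.82]. Speed limits (rad/s): [2.22, 2.22, 3.01, 3.01, 3.14, 3.14, 3.14].

## Interface

Orientations are given as [roll, pitch, yaw] about the fixed x, y, z axes, in that order (R = Rz(yaw) Ry(pitch) Rx(roll)).
In Python, from station import r gives the robot as it stands.
- The arm moves only by the tool servo_tool, never from a script. Its argument "moves" is a list that holds one entry, the list of rows, each a list of 5 numbers: the shift along the tool's x, y, z in cm, then the turn about the tool's x in rad, then the opening, from 0 (shut) to 1 (fully open). A call has 1 to 8 rows; each row shifts and turns the pose as measured when the row begins, along the tool's axes as they then stand; what a row does not reach is not made up. A row lasts 1/12 s, in which the tool goes at most 41.7 mm and 7.16 degrees, less where a joint would pass 70% of its speed; a pose out of reach is approached as far as the arm can. A call is refused whole if a number of a shift passes 4.17 or a number of a turn 0.125, either way. A call with a gripper value outside its range is refused whole. The fingers move at their own pace and stop on an object; "newtons" is the grip in N (left out, the last holds). Time passes only in rows, so rows that do not move let the fingers close. It gives the time, the measured TCP pose, the force and the opening at its end, in the units of the state.
- r.sense(): the state, without advancing time (a new reading comes with each control period).
- r.grab_frame(name): name is "side" or "top" or "wrist"; returns the picture (420x560x3 uint8, blue, green, red); there is no depth.
- r.camera_info(name): a dict with "fx", "fy", "cx", "cy" (pixels), "R" (3x3) and "t" (3): a world point X has camera coordinates R X + t. Camera axes: x right, y down, z forward; pixel columns grow to the right and rows downward; lengths in m; the calibration is good to about 2 mm. A picture is of the moment at which its call begins: read the wrist's pose just before it. camera_info takes no time and is no camera call; for the wrist camera it gives the pose at the moment of the call.
- r.job_done(): hands the job in, once; it reports no verdict.
Trained networks look in the newest picture that a camera, given by its name, has taken for a name from the list of things; names that differ only in an ending like _2 or _b are one class to them, and where a whole thing is asked for, a point or a joint stands for the part that bears it (a point fixed in the world has none). Each returns a list of dicts, best first, with "confidence" (0 to 1); they miss things now and then, are a little off and sometimes report something else, mostly with a low value. They report only what shows in the picture. A call takes as long as a camera call.
- r.outline_of(label, camera): "region" (420x560 bool, what is visible of it) and "extent" ([left, top, right, bottom] in pixels, round what is visible of it).
The state is a dict: "time": time; "joint_positions": joint angles; "joint_vel": joint speeds; "joint_torque": joint torques, N m; "position": TCP position; "tool_rot": TCP orientation; "wrist_force": force on the tool from outside, world axes, zero at the start; "ft_torque": the same for the moment, N m; "width": finger opening in m.
Only numpy, scipy, OpenCV 4.12 (cv2) and the standard library are available. Lean on these libraries where they do the work, as an engineer would, in place of code of your own. Each camera call takes 0.05 s, during which the arm holds its last target.

## Task

The charge run on the desk-top cell tester is over. First turn the small inner current knob anticlockwise back to zero, its pointer line at the black zero mark at the top of its scale, without shifting the wide outer ring round it. Then push the cell cassette in by its orange rib to trip its push-push latch, draw it out as it springs up, and set it down gently and upright, wholly on the yellow folder beside the heat sink that lies there, leaving everything else where it is.

Things in the scene. Friction and masses are not known exactly. Their poses are not given: they have to be found in the camera images.
- console: cell tester, fixed: desk console 153 x 226 x 128 mm, dark side cheeks, light control face that slopes 25 deg (normal leans 25 deg from vertical to the console's -x). Origin: on the bench, 20 mm in front of (-x) the middle of its underside. Stands left or right, folder on the other side. Cheeks stand 3 mm above the face; knob pair left (+y), cassette right (-y).
- bay (a point): point on the control face at the centre of the cassette's bay; frame of the face: x up the slope, y to the console's left, z out of the face along its normal. The 83 x 64 mm bay guides the cassette (80 x 62) along z. Knob axis is at (-16, 106) mm from here in this frame.
- knob (a joint): angle of the inner knob, rad: 0 = pointer at the zero mark, grows clockwise as seen looking at the face; starts 0.8 to 2.2, range +-2.4. Stays where left; friction 0.05 N m (3 N at its rim).
- knob_top (a point): centre of the inner knob's top, on its axis; z is the face's normal, x points along its pointer (white line on its dark top, centre to rim). Knob: black, ribbed, round, 34 mm diameter, from 15 mm (top of the ring) to 45 mm above the face, where this point is. Any grasp direction across it will do.
- zero_mark (a point): black zero mark on the face, 43.5 mm up the slope (bay's +x) from the knob's axis, beyond the ring. Scale ticks run from it, red clockwise, blue anticlockwise.
- ring (a joint): angle of the outer ring, rad, clockwise positive, starts -1 to 1; must stay as it is. Grey ribbed ring, 67 mm diameter, top 15 mm above the face. It turns easily (0.025 N m): anything that rubs its top or rim drags it.
- ring_mark (a point): orange mark on top of the outer ring, 30 mm from the axis, 15 mm above the face; moves with the ring.
- cassette: loose black cassette, 80 (x) x 62 (y) x 30 mm, 0.14 to 0.26 kg, two green cells, orange grip rib 60 (x) x 14 (y) mm rising from the middle. Origin: centre of underside; z up. Latched, the underside lies 28 mm under the face, so its rim is 2 mm and the rib's top 30 mm above it. Pulling will not free it.
- rib_top (a point): centre of the rib's top, 58 mm above the cassette's underside. Pressing (6 to 9 N along the bay's -z) about 4 mm deeper trips the latch; hard stop at 6 mm. When let up, a spring lifts the cassette 16 mm above its latched height (underside 12 mm under the face), where it waits, free to draw out along the bay's z.
- corner_a (a point): corner of the cassette's underside at its (+40, +31) mm
- corner_b (a point): corner of the cassette's underside at its (+40, -31) mm
- corner_c (a point): corner of the cassette's underside at its (-40, +31) mm
- corner_d (a point): corner of the cassette's underside at its (-40, -31) mm
- folder: thin yellow folder, fixed flat on the bench, 200 (x) x 120 (y) x 5 mm; origin: centre of its underside. The cassette is to stand on it, all four corners over the folder, on the near side (-x) of the heat sink, where at least 80 mm of the 200 mm are free.
- heat_sink: loose silver finned heat sink, 50 x 50 x 21 mm, lying on the folder as a paperweight, near the middle line, in the far half (+x) of its length, edges nearly parallel to it; origin: centre of underside. Not to be shifted.
- thermos: bystander: white thermos, 60 mm diameter, 182 mm tall, standing; origin: centre of underside. At the far left or far right.
- solder_spool: bystander: white spool of solder, 52 mm diameter, 50 mm tall, standing; origin: centre of underside. At the other flank.
- spray_bottle: bystander: small clear bottle with white nozzle, 41 mm diameter, 113 mm tall, light, standing between tester and folder; origin: centre of underside.
- jar: bystander: beige flux jar, 54 mm diameter, 80 mm tall, standing between tester and folder; origin: centre of underside.

How it is judged:
By the outcome, as a careful person would: the job done as asked, in the order asked, and still so for the second after the job is handed in, with the robot touching nothing.
It also fails if it takes over 72 s, if anything falls off the work surface, if the arm or the gripper's body presses on something with over 40 N, if the wrist force passes 120 N, or if a joint passes its speed limit or range.

## Working session

There is one attempt and no reset: what is moved stays moved. The work goes in short steps, Python scripts to look and compute and a tool call to move; the robot and the scene stay as the last step left them, time stands still between calls to the robot, and variables do not carry over. Pictures are saved under pics/ and viewed, and the job is handed in when it is done.

Besides the shell and the picture viewer there is one more tool, called after "Emit:" as name(argument=value, ...) on one line, values as JSON. servo_tool: Moves the arm, as the interface text tells. Its arguments: {"type":"object","properties":{"moves":{"type":"array","items":{"type":"array","items":{"type":"array","items":{"type":"number"}}}},"newtons":{"type":"number"}},"required":["moves"]}

```bash
mkdir -p pics; ls
cat > h.py <<'E'
import numpy as np,cv2
from station import r
def cam(n):
    c=r.camera_info(n);return c,np.array(c["R"]),np.array(c["t"])
def proj(n,X):
    c,R,t=cam(n);p=R@np.array(X)+t;return np.array([c["fx"]*p[0]/p[2]+c["cx"],c["fy"]*p[1]/p[2]+c["cy"]])
def ray(n,uv):
    c,R,t=cam(n);d=np.array([(uv[0]-c["cx"])/c["fx"],(uv[1]-c["cy"])/c["fy"],1]);return -R.T@t,R.T@d
def atz(n,uv,z):
    o,d=ray(n,uv);return o+d*(z-o[2])/d[2]
E
python3 - <<'E'
from h import *
np.set_printoptions(precision=4,suppress=True)
s=r.sense();print({k:np.round(v,4) for k,v in s.items()})
for n in ["side","top","wrist"]:
    c,R,t=cam(n);print(n,c["fx"],c["cx"],c["cy"],-R.T@t,R.tolist())
    cv2.imwrite(f"pics/{n}0.png",r.grab_frame(n))
E
```

```text
pics
{'time': np.float64(0.0), 'joint_positions': array([-1.3688,  0.5765,  0.0249,  1.4379, -0.015 ,  1.129 , -0.0565]), 'joint_vel': array([ 0.0009,  0.0012, -0.0006, -0.001 ,  0.0008, -0.0006,  0.0003]), 'joint_torque': array([ -0.0001, -76.5746,   2.2498, -28.5964,   0.0151,   0.0128,
        -0.    ]), 'position': array([0.1902, 0.6472, 0.2304]), 'tool_rot': array([-1.5192,  1.5692, -1.805 ]), 'wrist_force': array([-1.0564, -0.6156, -0.3991]), 'ft_torque': array([ 0.0269, -0.029 , -0.0535]), 'width': np.float64(0.0854)}
side 383.51928323151094 274.5747824225093 207.21409211244335 [0.3712 0.8691 0.6767] [[-0.9812981314030172, -0.19180039221751052, -0.0163274875640933], [-0.09354825219888831, 0.5493032763936596, -0.8303701795306259], [0.16823406853393186, -0.8133132976217712, -0.5569728701616629]]
top 506.71878772123637 285.0477715458439 207.22293485423933 [ 0.2489 -0.0035  1.3811] [[0.022762386454472535, -0.9997369449428444, 0.002813303973163402], [-0.9746247602282405, -0.022817251429749354, -0.22267902862019984], [0.22268464363970275, 0.002326790394465999, -0.9748877553511063]]
wrist 305.3540133887656 280.60790061846694 215.27541060665556 [0.1112 0.6709 0.3728] [[0.2818477199201443, 0.9594575454641365, -0.001755342631341356], [0.9084930158891344, -0.2662872749739162, 0.32207379164973055], [0.30854870418863234, -0.09237048034357803, -0.9467129403914448]]
```

View pics/side0.png

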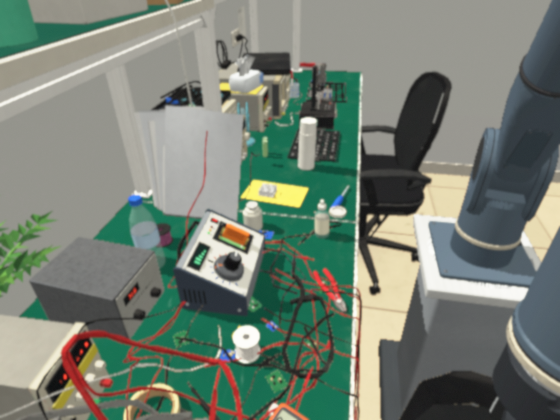

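View pics/top0.png

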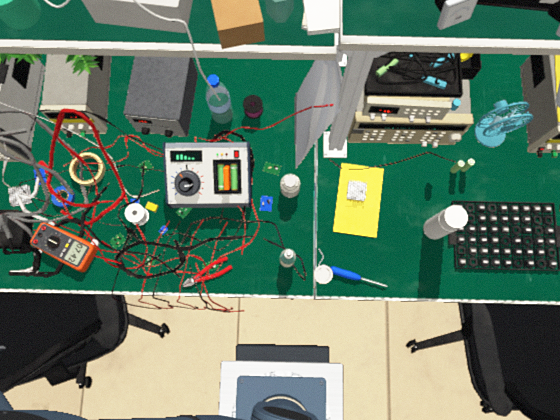

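View pics/wrist0.png

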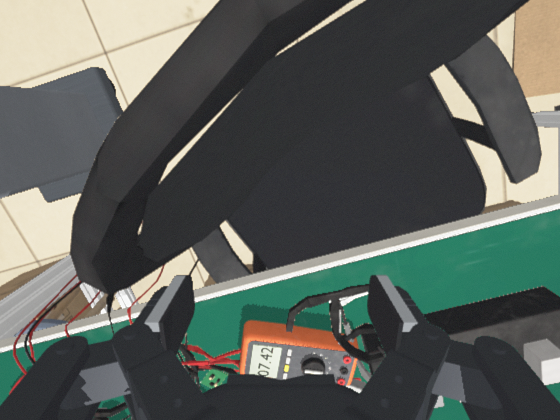

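Run:
```python
from h import *
np.set_printoptions(precision=4,suppress=True)
t=cv2.imread("pics/top0.png");s=cv2.imread("pics/side0.png")
for n in ["top","side"]:
  for l in ["console","cassette","knob","knob_top","zero_mark","ring","ring_mark","rib_top","folder","heat_sink","thermos","solder_spool","spray_bottle","jar"]:
    try:
      o=r.outline_of(l,n)
      for d in o[:2]:
        m=d["region"];ys,xs=np.nonzero(m);print(n,l,round(d["confidence"],2),np.round(d["extent"],1),len(xs),xs.mean().round(1),ys.mean().round(1))
    except Exception as e: print(n,l,e)
cv2.imwrite("pics/tz.png",cv2.resize(t[130:220,155:300],None,fx=5,fy=5,interpolation=cv2.INTER_CUBIC))
cv2.imwrite("pics/sz.png",cv2.resize(s[165:320,165:345],None,fx=4,fy=4,interpolation=cv2.INTER_CUBIC)[:600])
print(r.sense()["time"])
```

```text
top console 0.77 [162.5 144.  253.  210. ] 4786 204.6 174.8
top cassette 0.9 [214.1 164.8 240.4 194.8] 743 227.5 176.6
top knob 0.73 [178.8 176.9 196.8 192.5] 159 186.0 184.9
top knob 0.52 [213.2 160.6 241.8 193.3] 712 227.6 176.4
top knob_top 0.69 [180.9 175.8 196.9 191. ] 159 186.3 184.6
top knob_top 0.32 [165.6 144.4 250.6 205.5] 3815 203.0 174.7
top zero_mark 0.88 [166.1 148.6 251.1 206.2] 3734 203.2 175.1
top zero_mark 0.65 [278.6 249.1 296.8 265.8] 230 287.6 257.6
top ring 0.82 [175.7 169.9 199.9 200.1] 430 187.6 182.5
top ring 0.69 [214.3 162.  241.7 194.1] 757 227.5 176.5
top ring_mark 0.81 [174.3 170.8 200.9 198.2] 347 187.4 182.5
top rib_top 0.65 [217.6 161.2 236.6 191.7] 696 227.5 176.0
top rib_top 0.43 [351.2 179.5 365.8 200.6] 339 356.8 190.6
top folder 0.75 [335.7 163.4 385.7 238.6] 2617 359.0 201.2
top heat_sink 0.58 [350.7 179.3 367.2 201.6] 355 356.9 190.7
top thermos 0.91 [422.7 204.1 466.9 238.1] 997 445.9 222.2
top solder_spool 0.56 [127.4 206.2 147.1 228.7] 341 136.5 214.2
top solder_spool 0.44 [279.3 176.2 301.  197.5] 412 289.8 185.5
top spray_bottle 0.78 [280.
[... 730 characters left out ...]
246.  281.7] 366 227.6 270.6
side rib_top 0.78 [216.4 226.6 250.3 247.7] 579 233.9 236.7
side rib_top 0.3 [316.4 200.1 329.9 239.8] 448 321.6 221.3
side folder 0.79 [241.3 180.3 306.9 208.4] 902 277.2 194.7
side folder 0.21 [255.5 185.1 277.3 201.9] 230 267.0 190.2
side heat_sink 0.64 [241.8 178.6 307.9 204.9] 826 278.2 194.6
side heat_sink 0.57 [234.3 327.7 256.8 362.2] 688 246.1 344.1
side thermos 0.91 [296.  117.5 317.6 168.6] 835 306.8 143.2
side thermos 0.39 [242.  181.8 306.6 207.6] 910 277.1 194.6
side solder_spool 0.56 [232.1 330.  258.9 362. ] 744 246.4 343.8
side spray_bottle 0.58 [317.  199.6 328.5 240.6] 437 321.5 221.2
side jar 0.85 [239.8 205.  259.4 229. ] 462 252.0 215.1
1.55
```

View pics/tz.png

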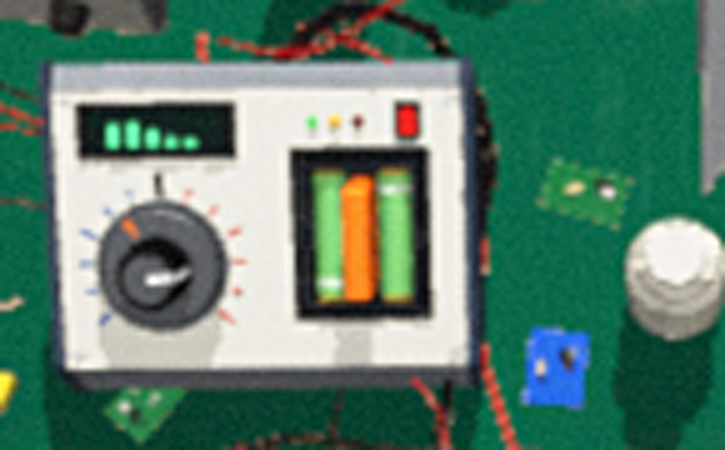

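View pics/sz.png

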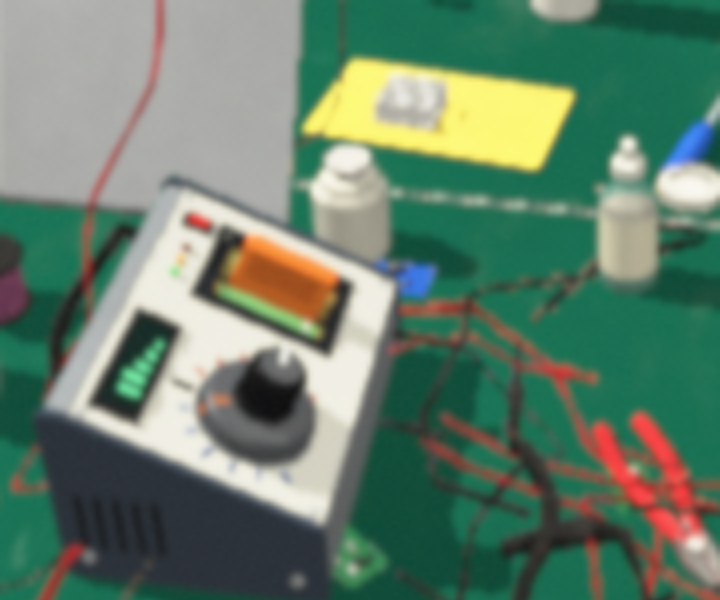

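Run:
```python
from h import *
np.set_printoptions(precision=4,suppress=True)
print("folder",[atz("top",p,0.005) for p in [(343,164),(384,170),(378,238),(335,231)]])
print("hs",atz("top",(356.9,190.7),0.02))
print("spool",atz("top",(136.5,214.2),0.04),"thermos top",atz("top",(455,217),0.182),"spray",atz("top",(287,256),.08),"jar",atz("top",(290,184),0.07))
def tri(a,b):
    o1,d1=ray("top",a);o2,d2=ray("side",b);d1/=np.linalg.norm(d1);d2/=np.linalg.norm(d2)
    A=np.stack([d1,-d2],1);k=np.linalg.lstsq(A,o2-o1,rcond=None)[0];p=o1+k[0]*d1;q=o2+k[1]*d2;return (p+q)/2,np.linalg.norm(p-q)
print("knob",tri((186.5,185),(232,261)),"rib",tri((227.5,177),(234,236.7)))
```

```text
folder [array([ 0.693, -0.162,  0.005]), array([ 0.678 , -0.2782,  0.005 ]), array([ 0.4824, -0.2576,  0.005 ]), array([ 0.4992, -0.1394,  0.005 ])]
hs [ 0.6115 -0.1986  0.02  ]
spool [0.5265 0.4009 0.04  ] thermos top [ 0.5081 -0.4122  0.182 ] spray [ 0.4173 -0.0083  0.08  ] jar [ 0.6125 -0.0122  0.07  ]
knob (array([0.5955, 0.2585, 0.1028]), np.float64(0.0022822172203362753)) rib (array([0.6232, 0.1542, 0.0871]), np.float64(0.00020688422733741295))
```

```bash
cat >> h.py <<'E'
from scipy.spatial.transform import Rotation as Ro
def pose():
    s=r.sense();return np.array(s["position"]),Ro.from_euler("xyz",s["tool_rot"]).as_matrix()
def totool(dx):
    p,R=pose();return R.T@np.array(dx)*100
E
python3 - <<'E'
from h import *
np.set_printoptions(precision=4,suppress=True)
p,R=pose();print(R)
a,b=atz("top",(174.5,149.5),.13),0
print("console edges top", [ (u,v) for u,v in []])
yaw=np.arctan2(R[1,1],R[0,1]);print("yaw jaw",yaw)
# target: above console
for dest in ([0.56,0.22,0.27],):
    print(totool(np.array(dest)-p))
c,Rc,t=cam("wrist");print("cam in tool",R.T@(-Rc.T@t-p),R.T@Rc.T)
E
```

```text
[[-0.      0.282   0.9594]
 [-0.      0.9594 -0.282 ]
 [-1.     -0.     -0.    ]]
console edges top []
yaw jaw 1.2849601816779515
[ -3.8713 -30.6039  47.5306]
cam in tool [-0.1423  0.0002 -0.0824] [[ 0.0003 -0.322   0.9467]
 [ 1.      0.0002 -0.0002]
 [-0.0001  0.9467  0.322 ]]
```

Emit:
servo_tool(moves=[[[-0.3, -2.2, 3.4, 0, 1], [-0.3, -2.2, 3.4, 0, 1], [-0.3, -2.2, 3.4, 0, 1], [-0.3, -2.2, 3.4, 0, 1], [-0.3, -2.2, 3.4, 0, 1], [-0.3, -2.2, 3.4, 0, 1], [-0.3, -2.2, 3.4, 0, 1], [-0.3, -2.2, 3.4, 0, 1]]])

```text
time: 2.22
position: [0.3991, 0.4037, 0.2526]
tool_rot: [2.797, 1.564, 2.531]
wrist_force: [0.8, 1.0, 0.3]
width: 0.0852
```

Emit:
servo_tool(moves=[[[-0.3, -2.2, 3.4, 0, 1], [-0.3, -2.2, 3.4, 0, 1], [-0.3, -2.2, 3.4, 0, 1], [-0.3, -2.2, 3.4, 0, 1], [-0.3, -2.2, 3.4, 0, 1], [0, 0, 0, -0.1, 1], [0, 0, 0, -0.1, 1], [0, 0, 0, -0.08, 1]]])

```text
time: 2.88
position: [0.5447, 0.2352, 0.2693]
tool_rot: [0.429, 1.568, 0.434]
wrist_force: [0.6, 0.8, -0.1]
width: 0.0856
```

Run:
```python
from h import *
np.set_printoptions(precision=4,suppress=True)
p,R=pose();print(p);print(R)
cv2.imwrite("pics/w1.png",r.grab_frame("wrist"));print(r.sense()["time"])
```

```text
[0.5447 0.2352 0.2693]
[[ 0.0025 -0.0046  1.    ]
 [ 0.0012  1.      0.0046]
 [-1.      0.0011  0.0025]]
2.9333
```

View pics/w1.png

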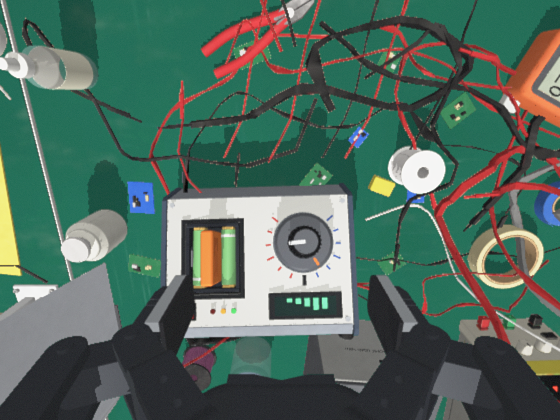

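Run:
```python
from h import *
w=cv2.imread("pics/w1.png")
cv2.imwrite("pics/w1a.png",cv2.resize(w[205:315,165:265],None,fx=5.4,fy=5.4,interpolation=cv2.INTER_CUBIC))
cv2.imwrite("pics/w1b.png",cv2.resize(w[200:300,255:360],None,fx=6,fy=6,interpolation=cv2.INTER_CUBIC))
```

```text
(no output)
```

View pics/w1a.png

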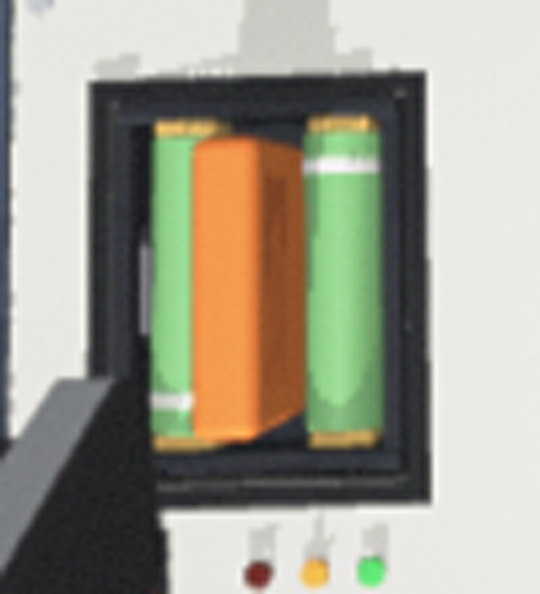

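View pics/w1b.png

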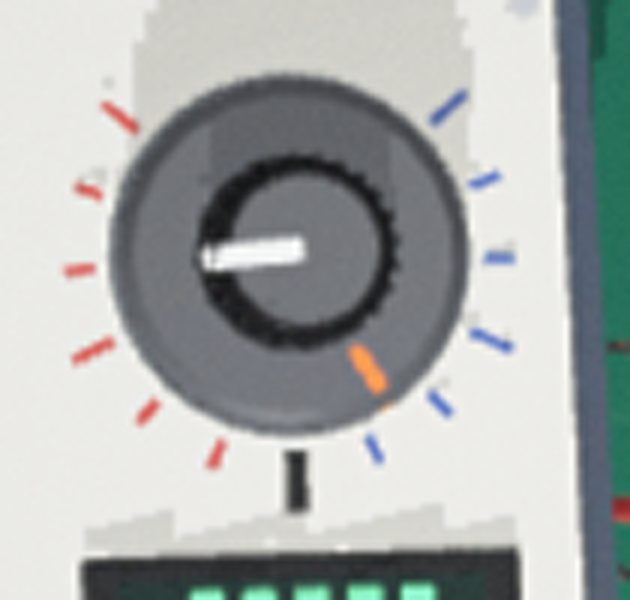

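```bash
cat > fit.py <<'E'
from h import *
from scipy.optimize import least_squares
S,C=np.sin(np.radians(25)),np.cos(np.radians(25))
RB=np.array([[C,0,-S],[0,1,0],[S,0,C]])  # cols: x up slope, y, z normal
def bayR(yaw): return Ro.from_euler("z",yaw).as_matrix()@RB
def fit(obs,z0=None):
    def f(v):
        R=bayR(v[3]);return np.concatenate([proj(n,R@np.array(q)/1000+v[:3])-np.array(uv) for n,q,uv in obs])
    return least_squares(f,[.62,.15,.08,0],loss="soft_l1")
E
python3 - <<'E'
from fit import *
np.set_printoptions(precision=4,suppress=True)
a=lambda u,v:(165+u/5.4-.4,205+v/5.4-.4)
b=lambda u,v:(255+u/6-.4,200+v/6-.4)
n="wrist"
obs=[(n,(-30,-7,30),a(193,143)),(n,(-30,7,30),a(258,137)),(n,(30,-7,30),a(193,437)),(n,(30,7,30),a(255,440)),
(n,(-16,106,45),b(303,250)),(n,(27.5,106,0),b(297,481)),(n,(0,0,0),a(260,291))]
s=fit(obs);print(s.x,s.fun.reshape(-1,2))
v=s.x;R=bayR(v[3])
K=R@np.array([-16,106,45])/1000+v[:3];print("knobtop",K,"rib",R@np.array([0,0,30])/1000+v[:3])
# pointer angle
o,d=ray(n,b(203,258));nn=R[:,2];P=o+d*((K-o)@nn)/(d@nn);q=R.T@(P-K)*1000;print("ptr",q,np.arctan2(-q[1],q[0]))
o,d=ray(n,b(368,370));K2=K-nn*.03;P=o+d*((K2-o)@nn)/(d@nn);q=R.T@(P-K2)*1000;print("ring",q,np.arctan2(-q[1],q[0]))
for m,q in [("top",(-16,106,45)),("top",(0,0,30)),("side",(-16,106,45)),("side",(0,0,30)),("top",(27.5,106,0))]: print(m,proj(m,R@np.array(q)/1000+v[:3]))
E
```

```text
[0.626  0.1566 0.0872 0.0308] [[-0.1804 -0.483 ]
 [ 0.6056  0.3795]
 [-0.6857  1.153 ]
 [ 0.9057  0.3574]
 [ 0.0849 -0.0678]
 [-0.6833 -0.3067]
 [-0.0111 -1.1094]]
knobtop [0.5892 0.2615 0.1212] rib [0.6133 0.1562 0.1144]
ptr [  1.1132 -17.3533  -0.    ] 1.5067344128035969
ring [22.1056 13.6434  0.    ] -0.5529662270712061
top [183.7866 185.0114]
top [225.4206 177.681 ]
side [234.2466 256.0688]
side [236.9149 228.8213]
top [186.2193 165.9239]
```

Run:
```python
from fit import *
np.set_printoptions(precision=4,suppress=True)
a=lambda u,v:(165+u/5.4-.4,205+v/5.4-.4)
b=lambda u,v:(255+u/6-.4,200+v/6-.4)
n="wrist"
obs=[(n,(-30,-7,30),a(193,143)),(n,(-30,7,30),a(258,137)),(n,(30,-7,30),a(193,437)),(n,(30,7,30),a(255,440)),
(n,(-16,106,45),b(303,250)),(n,(27.5,106,0),b(297,481)),(n,(0,0,0),a(260,291)),
("side",(-16,106,45),(236,254.3)),("side",(27.5,106,0),(210.6,260.3)),("top",(27.5,106,0),(186.2,166.3)),("top",(-16,106,45),(184.8,185.8))]
s=fit(obs);print(s.x,s.fun.reshape(-1,2))
v=s.x;R=bayR(v[3])
K=R@np.array([-16,106,45])/1000+v[:3];print("knobtop",K,"rib",R@np.array([0,0,30])/1000+v[:3])
p,Rt=pose()
N=R[:,2]
print("N",N,"TCP target",K-N*.017)
```

```text
[0.6249 0.1568 0.0895 0.0355] [[-0.7844 -0.5991]
 [ 0.0937  0.2052]
 [-1.0663  1.4664]
 [ 0.621   0.6154]
 [ 0.3245 -0.5786]
 [-0.2481 -0.4725]
 [-0.3247 -1.0561]
 [-1.1349  1.0547]
 [-0.3769  0.2714]
 [-0.2916 -0.0644]
 [-1.231  -0.4314]]
knobtop [0.5876 0.2615 0.1235] rib [0.6122 0.1563 0.1167]
N [-0.4224 -0.015   0.9063] TCP target [0.5948 0.2618 0.1081]
```

Emit:
servo_tool(moves=[[[0, 0, 0, 0.125, 0.7], [0, 0, 0, 0.125, 0.7], [0, 0, 0, 0.125, 0.7], [0, 0, 0, 0, 0.7]]])

```text
time: 3.27
position: [0.5445, 0.2353, 0.2695]
tool_rot: [1.251, 1.567, 0.871]
wrist_force: [0.4, -0.3, 0.9]
width: 0.0595
```

```bash
cat > g.py <<'E'
from h import *
import sys
np.set_printoptions(precision=3,suppress=True)
p,R=pose();d=np.array(eval(sys.argv[1]));s=r.sense()
print("pos",p,"jaw yaw dev",np.arctan2(-R[0,1],R[1,1]),"down",R[:,0],"w",s["width"],"F",np.array(s["wrist_force"]),"t",s["time"])
print("tool cm",R.T@(d-p)*100)
E
python3 g.py "[.5948,.2618,.109]"
```

```text
pos [0.544 0.235 0.269] jaw yaw dev -0.3795599524683946 down [ 0.002  0.003 -1.   ] w 0.059526167567684814 F [ 0.392 -0.295  0.872] t 3.2667
tool cm [16.067  4.273  3.676]
```

Emit:
servo_tool(moves=[[[1.0, 1.4, 1.2, 0, 0.7], [2.6, 1.4, 1.2, 0, 0.7], [2.6, 1.4, 1.2, 0, 0.7], [2.6, 0, 0, 0, 0.7], [2.0, 0, 0, 0, 0.7], [0, 0, 0, 0, 0.7]]])

```text
time: 3.77
position: [0.5963, 0.2662, 0.1604]
tool_rot: [1.086, 1.56, 0.724]
wrist_force: [-1.2, -1.3, -0.7]
width: 0.0596
```

```bash
python3 g.py "[.5948,.2618,.109]"
python3 - <<'E'
from h import *
cv2.imwrite("pics/w2.png",r.grab_frame("wrist"));cv2.imwrite("pics/s2.png",cv2.resize(r.grab_frame("side")[165:315,165:345],None,fx=4,fy=4,interpolation=cv2.INTER_CUBIC))
p,R=pose();print(proj("wrist",p),proj("wrist",[.5876,.2615,.1235]))
E
```

```text
pos [0.596 0.266 0.16 ] jaw yaw dev -0.3614674352787276 down [ 0.008  0.007 -1.   ] w 0.05960547082684194 F [-1.222 -1.264 -0.652] t 3.7667
tool cm [ 5.14  -0.512 -0.009]
[280.26021498 276.41306142] [266.85492932 233.24200157]
```

View pics/w2.png

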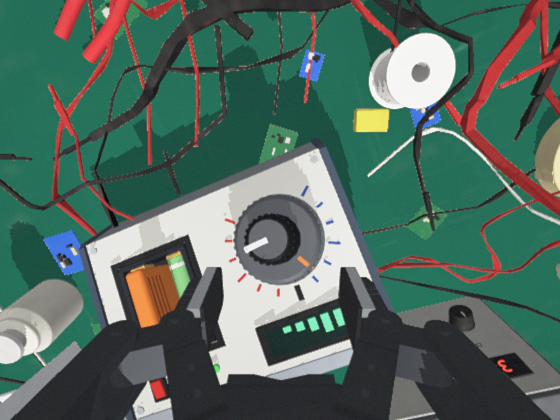

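View pics/s2.png

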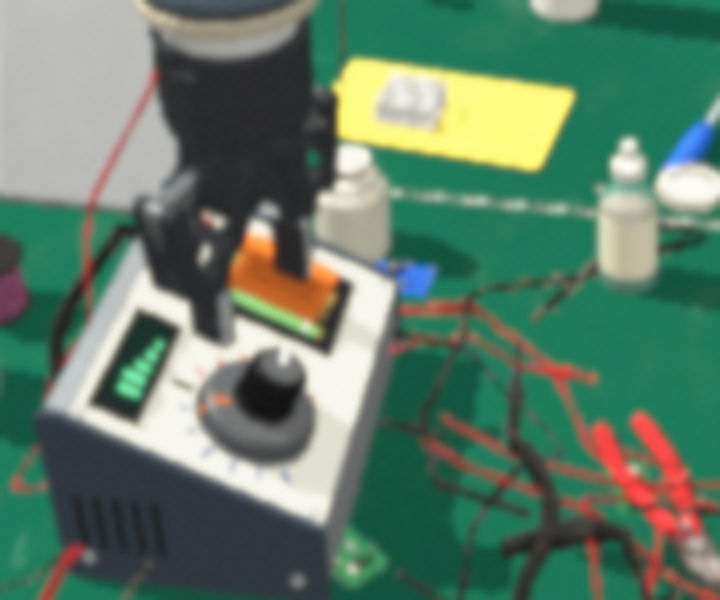

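Run:
```python
from h import *
w=cv2.imread("pics/w2.png")
cv2.imwrite("pics/w2b.png",cv2.resize(w[185:305,220:345],None,fx=5,fy=5,interpolation=cv2.INTER_CUBIC))
```

```text
(no output)
```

View pics/w2b.png

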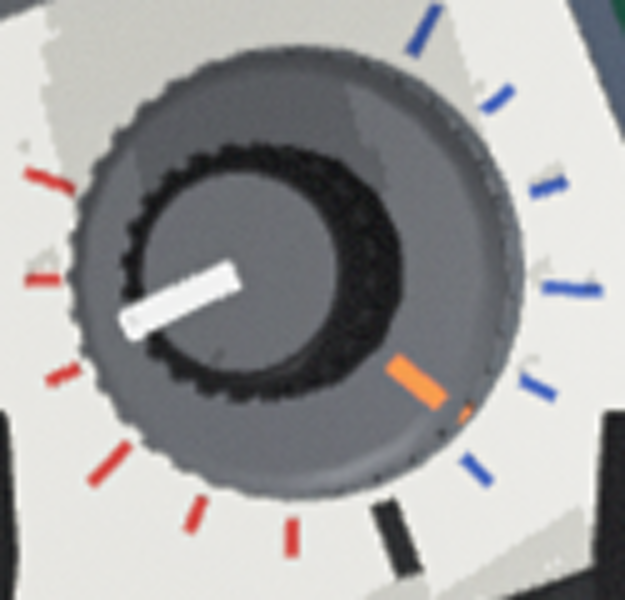

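```bash
cat > fit2.py <<'E'
from fit import *
np.set_printoptions(precision=4,suppress=True)
p,R=pose();c,Rc,t=cam("wrist")
ct=R.T@(-Rc.T@t-p);RT=R.T@Rc.T
def camat(p,rpy=None,R=None):
    if R is None: R=Ro.from_euler("xyz",rpy).as_matrix()
    o=np.array(p)+R@ct;Rw=(R@RT).T;return Rw,-Rw@o
cams={"w1":camat([0.5447,.2352,.2693],R=np.array([[.0025,-.0046,1],[.0012,1,.0046],[-1,.0011,.0025]])),"w2":camat(p,R=R),
 "top":cam("top")[1:],"side":cam("side")[1:]}
ci={k:cam("wrist" if k[0]=="w" else k)[0] for k in cams}
def pj(k,X):
    R,t=cams[k];q=R@X+t;c=ci[k];return np.array([c["fx"]*q[0]/q[2]+c["cx"],c["fy"]*q[1]/q[2]+c["cy"]])
def fitm(obs):
    def f(v):
        R=bayR(v[3]);return np.concatenate([(pj(n,R@np.array(q)/1000+v[:3])-np.array(uv)) for n,q,uv in obs])
    return least_squares(f,[.62,.15,.08,0],loss="soft_l1")
a=lambda u,v:(165+u/5.4-.4,205+v/5.4-.4)
b=lambda u,v:(255+u/6-.4,200+v/6-.4)
kn=(-16,106,45);zm=(27.5,106,0)
obs=[("w1",(-30,-7,30),a(193,143)),("w1",(-30,7,30),a(258,137)),("w1",(30,-7,30),a(193,437)),("w1",(30,7,30),a(255,440)),
("w1",kn,b(303,250)),("w1",zm,b(297,481)),("w1",(0,0,0),a(260,291)),
("w2",kn,(267.6,238.6)),("w2",zm,(299,292.2)),
("side",kn,(236,254.3)),("side",zm,(210.6,260.3)),("top",zm,(186.2,166.3)),("top",kn,(184.8,185.8))]
if __name__=="__main__":
  for o in (obs,obs[:9]):
    s=fitm(o);v=s.x;R=bayR(v[3]);print(v);print([(x[0],*np.round(f,1)) for x,f in zip(o,s.fun.reshape(-1,2))])
    print("K",R@np.array(kn)/1000+v[:3],"rib",R@np.array([0,0,30])/1000+v[:3])
E
python3 fit2.py
```

```text
[0.6247 0.1562 0.0901 0.021 ]
[('w1', np.float64(-0.5), np.float64(-0.4)), ('w1', np.float64(0.4), np.float64(0.5)), ('w1', np.float64(-1.3), np.float64(1.7)), ('w1', np.float64(0.4), np.float64(1.0)), ('w1', np.float64(0.7), np.float64(0.5)), ('w1', np.float64(-0.4), np.float64(0.5)), ('w1', np.float64(-0.4), np.float64(-0.8)), ('w2', np.float64(-0.0), np.float64(-3.2)), ('w2', np.float64(-1.3), np.float64(-3.6)), ('side', np.float64(-1.7), np.float64(0.8)), ('side', np.float64(-0.9), np.float64(-0.3)), ('top', np.float64(0.0), np.float64(-0.6)), ('top', np.float64(-1.2), np.float64(-1.0))]
K [0.589  0.2615 0.1241] rib [0.612  0.156  0.1173]
[0.6258 0.1558 0.088  0.0149]
[('w1', np.float64(-0.2), np.float64(-0.3)), ('w1', np.float64(0.6), np.float64(0.7)), ('w1', np.float64(-1.2), np.float64(1.5)), ('w1', np.float64(0.4), np.float64(0.8)), ('w1', np.float64(0.2), np.float64(1.2)), ('w1', np.float64(-1.0), np.float64(0.9)), ('w1', np.float64(-0.3), np.float64(-0.8)), ('w2', np.float64(0.7), np.float64(-2.0)), ('w2', np.float64(-1.5), np.float64(-3.1))]
K [0.5907 0.2613 0.1221] rib [0.6131 0.1556 0.1152]
```

```bash
python3 g.py "[.598,.262,.1085]"
```

```text
pos [0.598 0.266 0.164] jaw yaw dev -0.36279170217930673 down [ 0.012  0.009 -1.   ] w 0.06037018383532229 F [-0.396 -0.291  0.251] t 3.8667
tool cm [ 5.579 -0.474  0.141]
```

```bash
sed -i 's/"w2":camat(p,R=R)/"w2":camat([.5963,.2662,.1604],rpy=[1.086,1.56,.724])/' fit2.py; python3 fit2.py
```

```text
[0.6246 0.1562 0.0898 0.0292]
[('w1', np.float64(-0.8), np.float64(-0.5)), ('w1', np.float64(0.1), np.float64(0.3)), ('w1', np.float64(-1.1), np.float64(1.6)), ('w1', np.float64(0.6), np.float64(0.7)), ('w1', np.float64(0.4), np.float64(-0.4)), ('w1', np.float64(-0.2), np.float64(-0.3)), ('w1', np.float64(-0.3), np.float64(-1.0)), ('w2', np.float64(0.2), np.float64(-0.1)), ('w2', np.float64(-0.1), np.float64(-0.3)), ('side', np.float64(-1.3), np.float64(0.8)), ('side', np.float64(-0.5), np.float64(-0.1)), ('top', np.float64(-0.0), np.float64(-0.2)), ('top', np.float64(-1.1), np.float64(-0.6))]
K [0.588  0.2612 0.1238] rib [0.6119 0.1558 0.117 ]
[0.6253 0.156  0.0883 0.0272]
[('w1', np.float64(-0.5), np.float64(-0.5)), ('w1', np.float64(0.3), np.float64(0.4)), ('w1', np.float64(-0.9), np.float64(1.3)), ('w1', np.float64(0.7), np.float64(0.5)), ('w1', np.float64(0.1), np.float64(-0.2)), ('w1', np.float64(-0.5), np.float64(-0.3)), ('w1', np.float64(-0.2), np.float64(-1.0)), ('w2', np.float64(0.6), np.float64(0.2)), ('w2', np.float64(-0.1), np.float64(-0.4))]
K [0.5889 0.2611 0.1223] rib [0.6126 0.1557 0.1155]
```

```bash
python3 g.py "[.5957,.2613,.108]"
```

```text
pos [0.598 0.266 0.164] jaw yaw dev -0.36279170217930673 down [ 0.012  0.009 -1.   ] w 0.06037018383532229 F [-0.396 -0.291  0.251] t 3.8667
tool cm [ 5.626 -0.622 -0.049]
```

Emit:
servo_tool(moves=[[[1.6, -0.25, 0, 0, 0.7], [1.5, -0.25, 0, 0, 0.7], [1.2, 0, 0, 0, 0.7], [0, 0, 0, 0, 0.7], [0, 0, 0, 0, 0.7]]])

```text
time: 4.28
position: [0.6004, 0.2643, 0.1294]
tool_rot: [0.928, 1.543, 0.57]
wrist_force: [-0.6, -0.7, 0.4]
width: 0.0595
```

```bash
python3 g.py "[.5957,.2613,.108]"
```

```text
pos [0.6   0.264 0.129] jaw yaw dev -0.3581811315395029 down [ 0.023  0.015 -1.   ] w 0.059531242041633105 F [-0.554 -0.729  0.419] t 4.2833
tool cm [ 2.121 -0.491 -0.372]
```

Emit:
servo_tool(moves=[[[0.8, -0.25, -0.2, 0, 0.7], [0.8, -0.25, -0.2, 0, 0.7], [0.6, 0, 0, 0, 0.7], [0, 0, 0, 0, 0.7]]])

```text
time: 4.62
position: [0.5965, 0.2621, 0.109]
tool_rot: [0.918, 1.538, 0.561]
wrist_force: [-0.1, -0.1, 0.2]
width: 0.0599
```

```bash
python3 g.py "[.5957,.2613,.108]"
python3 - <<'E'
from h import *
cv2.imwrite("pics/w3.png",r.grab_frame("wrist"))
f=r.grab_frame("side")
cv2.imwrite("pics/s3.png",cv2.resize(f[165:315,165:345],None,fx=4,fy=4,interpolation=cv2.INTER_CUBIC))
E
python3 g.py "[.5957,.2613,.108]"
```

```text
pos [0.596 0.262 0.109] jaw yaw dev -0.3572597583216282 down [ 0.028  0.018 -0.999] w 0.059851988216688676 F [-0.133 -0.06   0.224] t 4.6167
tool cm [ 0.099 -0.107 -0.047]
pos [0.597 0.262 0.11 ] jaw yaw dev -0.3573681064136768 down [ 0.029  0.018 -0.999] w 0.059805487977752286 F [0.519 0.35  0.412] t 4.7167
tool cm [ 0.183 -0.137 -0.087]
```

View pics/w3.png

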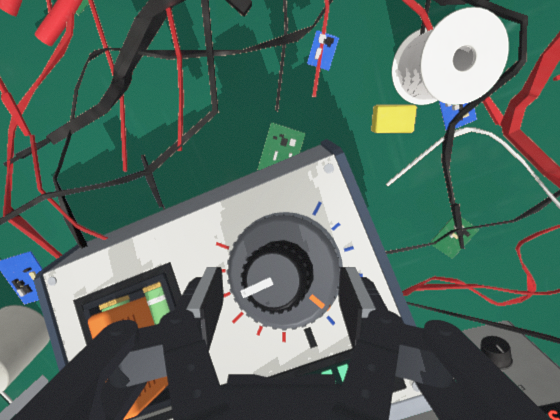

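View pics/s3.png

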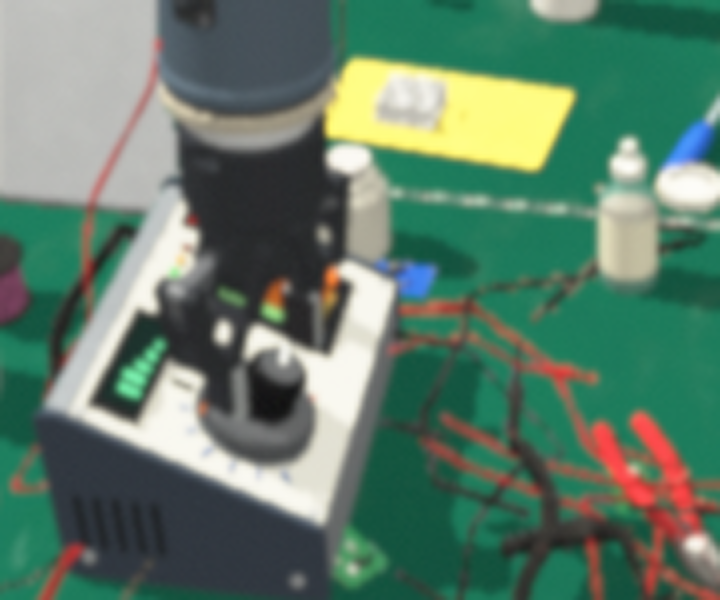

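Emit:
servo_tool(moves=[[[0.1, -0.12, -0.08, 0, 0.5], [0, 0, 0, 0, 0.3], [0, 0, 0, 0, 0.1], [0, 0, 0, 0, 0.1], [0, 0, 0, 0, 0.1]]], newtons=25)

```text
time: 5.13
position: [0.5953, 0.2599, 0.1096]
tool_rot: [0.885, 1.539, 0.527]
wrist_force: [0.3, -0.1, -4.1]
width: 0.0333
```

```bash
python3 g.py "[.5957,.2613,.108]"
python3 - <<'E'
from h import *
cv2.imwrite("pics/w4.png",r.grab_frame("wrist")[180:400,150:430])
E
python3 -c "
import cv2;cv2.imwrite('pics/w4z.png',cv2.resize(cv2.imread('pics/w4.png'),None,fx=2.7,fy=2.7))"
```

```text
pos [0.595 0.26  0.11 ] jaw yaw dev -0.35792500284489304 down [ 0.028  0.016 -0.999] w 0.03330067936701883 F [ 0.295 -0.068 -4.064] t 5.1333
tool cm [ 0.168  0.144 -0.015]
```

View pics/w4z.png

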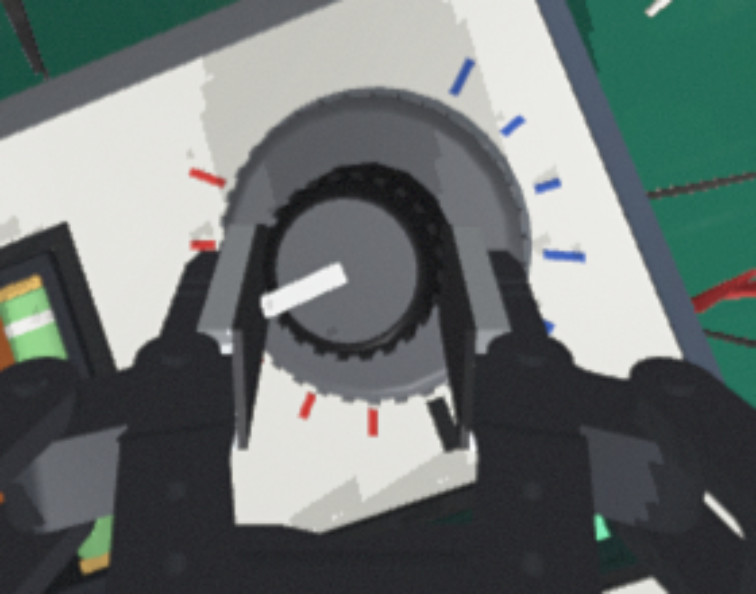

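Emit:
servo_tool(moves=[[[0, 0, 0, -0.08, 0.1], [0, 0, 0, -0.11, 0.1], [0, 0, 0, -0.11, 0.1], [0, 0, 0, -0.11, 0.1], [0, 0, 0, -0.11, 0.1], [0, 0, 0, -0.11, 0.1], [0, 0, 0, -0.08, 0.1], [0, 0, 0, 0, 0.1]]])

```text
time: 5.85
position: [0.5939, 0.2615, 0.1117]
tool_rot: [0.177, 1.54, 0.562]
wrist_force: [1.0, 1.1, -4.8]
width: 0.0322
```

```bash
python3 g.py "[.5957,.2613,.108]"
python3 - <<'E'
from h import *
cv2.imwrite('pics/w5z.png',cv2.resize(r.grab_frame("wrist")[180:400,150:430],None,fx=2.7,fy=2.7))
E
```

```text
pos [0.594 0.261 0.112] jaw yaw dev 0.38469808832651725 down [ 0.026  0.017 -1.   ] w 0.03222521646422814 F [ 0.965  1.095 -4.78 ] t 5.85
tool cm [ 0.376 -0.083  0.145]
```

View pics/w5z.png

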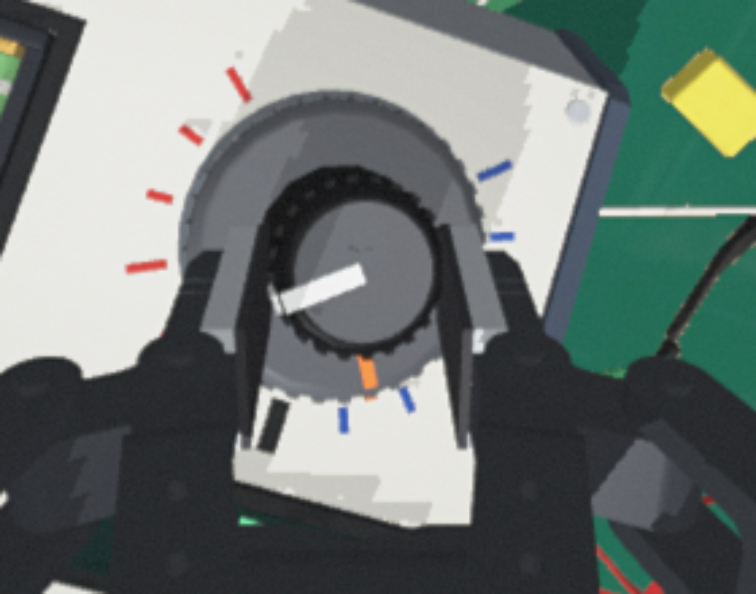

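Emit:
servo_tool(moves=[[[0, 0, 0, 0, 0.55], [0, 0, 0, 0, 0.55], [0, 0, 0, 0, 0.55]]])

```text
time: 6.15
position: [0.5945, 0.262, 0.1118]
tool_rot: [0.197, 1.538, 0.57]
wrist_force: [0.6, 0.8, -0.5]
width: 0.0471
```

Emit:
servo_tool(moves=[[[0, 0, 0, 0.11, 0.55], [0, 0, 0, 0.11, 0.55], [0, 0, 0, 0.11, 0.55], [0, 0, 0, 0.11, 0.55], [0, 0, 0, 0.11, 0.55], [0, 0, 0, 0.11, 0.55], [0, 0, 0, 0.11, 0.55], [0, 0, 0, 0, 0.55]]])

```text
time: 6.82
position: [0.5966, 0.2616, 0.1123]
tool_rot: [0.947, 1.535, 0.502]
wrist_force: [0.0, -0.3, -1.0]
width: 0.047
```

```bash
cat > ptr.py <<'E'
from fit2 import *
import sys
# usage: u v of pointer tip in wrist full px, and centre (given) -> angle using model K-plane
v=np.array([.6249,.1561,.089,.028]);R=bayR(v[3]);K=R@np.array(kn)/1000+v[:3]
E
python3 g.py "[.5957,.2613,.108]"
python3 - <<'E'
from h import *
print(r.sense()["position"],r.sense()["tool_rot"])
f=r.grab_frame("wrist");cv2.imwrite("pics/w6.png",f)
cv2.imwrite('pics/w6z.png',cv2.resize(f[220:330,220:350],None,fx=5,fy=5,interpolation=cv2.INTER_CUBIC))
E
```

```text
pos [0.597 0.262 0.112] jaw yaw dev -0.44444955327431657 down [ 0.031  0.017 -0.999] w 0.04696129131022724 F [ 0.003 -0.31  -0.995] t 6.8167
tool cm [ 0.422 -0.082 -0.078]
[0.59661867 0.2616315  0.11225451] [0.94710926 1.53498753 0.50235567]
```

View pics/w6z.png

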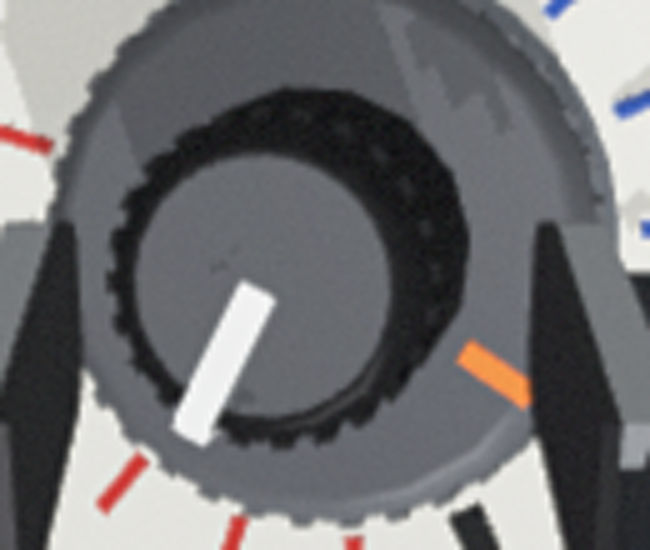

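```bash
cat > ptr.py <<'E'
from fit import *
np.set_printoptions(precision=4,suppress=True)
v=np.array([.6249,.1561,.089,.028]);RBY=bayR(v[3]);K=RBY@np.array([-16,106,45])/1000+v[:3]
def ang(p0,p1,h=45):
    nn=RBY[:,2];Kh=K-nn*(45-h)/1000;Q=[]
    for p in (p0,p1):
        o,d=ray("wrist",p);P=o+d*((Kh-o)@nn)/(d@nn);Q.append(RBY.T@(P-Kh)*1000)
    e=Q[1]-Q[0];return Q,np.arctan2(-e[1],e[0])
E
python3 - <<'E'
from ptr import *
f=lambda u,w:(220+u/5-.4,220+w/5-.4)
print(ang(f(257,292),f(192,437)))
Q,_=ang(f(262,290),f(496,375),15);print("ring",Q)
for k in (43.5,):
  print(proj("wrist",K+RBY@np.array([43.5,0,-45])/1000), f(480,520))
E
```

```text
([array([ 0.7873, -1.2872, -0.    ]), array([ 10.9182, -13.1617,  -0.    ])], np.float64(0.8644715040967484))
ring [array([ 2.7232, -8.1122, -0.    ]), array([22.3278, 12.7117, -0.    ])]
[315.8964 329.553 ] (315.6, 323.6)
```

Emit:
servo_tool(moves=[[[0.15, 0, -0.1, 0, 0.3], [0, 0, 0, 0, 0.1], [0, 0, 0, 0, 0.1], [0, 0, 0, 0, 0.1]]])

```text
time: 7.2
position: [0.5951, 0.2598, 0.1108]
tool_rot: [0.858, 1.538, 0.431]
wrist_force: [-1.0, 0.6, -0.6]
width: 0.0335
```

Emit:
servo_tool(moves=[[[0, 0, 0, -0.11, 0.1], [0, 0, 0, -0.11, 0.1], [0, 0, 0, -0.11, 0.1], [0, 0, 0, -0.11, 0.1], [0, 0, 0, -0.11, 0.1], [0, 0, 0, -0.11, 0.1], [0, 0, 0, -0.1, 0.1], [0, 0, 0, 0, 0.1]]])

```text
time: 7.87
position: [0.596, 0.2621, 0.1108]
tool_rot: [0.101, 1.534, 0.483]
wrist_force: [0.2, 0.1, -1.0]
width: 0.0325
```

```bash
python3 g.py "[.5957,.2613,.108]"
python3 - <<'E'
from h import *
f=r.grab_frame("wrist");cv2.imwrite("pics/w7.png",f)
cv2.imwrite('pics/w7z.png',cv2.resize(f[220:330,220:350],None,fx=5,fy=5,interpolation=cv2.INTER_CUBIC))
E
```

```text
pos [0.596 0.262 0.111] jaw yaw dev 0.38194043772170344 down [ 0.032  0.017 -0.999] w 0.03248538790149496 F [ 0.229  0.053 -1.022] t 7.8667
tool cm [ 0.275 -0.065 -0.063]
```

View pics/w7z.png

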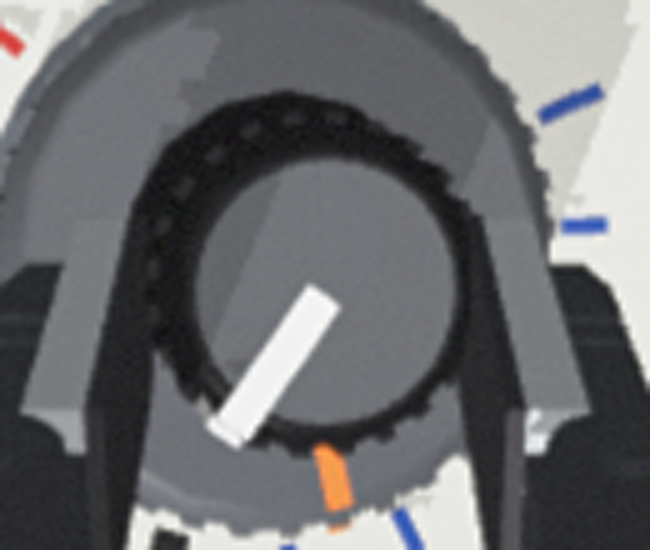

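Run:
```python
from ptr import *
f=lambda u,w:(220+u/5-.4,220+w/5-.4)
print(ang(f(322,297),f(231,434)))
print(ang(f(322,297),f(334,482),15))
print("K px",(proj("wrist",K)-[219.6,219.6])*5,"zm",(proj("wrist",K+RBY@np.array([43.5-5,0,-45])/1000)-[219.6,219.6])*5)
```

```text
([array([ 1.0239, -0.2274, -0.    ]), array([15.8175, -4.6004,  0.    ])], np.float64(0.2874115238475858))
([array([4.0784, 5.8527, 0.    ]), array([23.7881, 13.7784,  0.    ])], np.float64(-0.38233357678509594))
K px [327.4783 287.4216] zm [172.1897 534.0401]
```

Emit:
servo_tool(moves=[[[0, 0, 0, 0, 0.55], [0, 0, 0, 0, 0.55], [0, 0, 0, 0.11, 0.55], [0, 0, 0, 0.11, 0.55], [0, 0, 0, 0.11, 0.55], [0, 0, 0, 0.11, 0.55], [0, 0, 0, 0.08, 0.55], [0, 0, 0, 0, 0.55]]])

```text
time: 8.58
position: [0.5979, 0.2622, 0.1102]
tool_rot: [0.652, 1.531, 0.476]
wrist_force: [-0.5, 0.1, 0.5]
width: 0.047
```

Emit:
servo_tool(moves=[[[0, 0, 0, 0, 0.3], [0, 0, 0, 0, 0.1], [0, 0, 0, 0, 0.1], [0, 0, 0, 0, 0.1]]])

```text
time: 8.92
position: [0.5978, 0.2604, 0.1103]
tool_rot: [0.581, 1.532, 0.414]
wrist_force: [-0.2, -0.6, -0.1]
width: 0.0323
```

```bash
python3 g.py "[.5957,.2613,.108]"
python3 - <<'E'
from h import *
f=r.grab_frame("wrist");cv2.imwrite("pics/w8.png",f)
cv2.imwrite('pics/w8z.png',cv2.resize(f[220:330,220:350],None,fx=5,fy=5,interpolation=cv2.INTER_CUBIC))
E
```

```text
pos [0.598 0.26  0.11 ] jaw yaw dev -0.16681112897255182 down [ 0.035  0.015 -0.999] w 0.03228921233855309 F [-0.208 -0.623 -0.104] t 8.9167
tool cm [ 0.219  0.044 -0.229]
```

View pics/w8z.png

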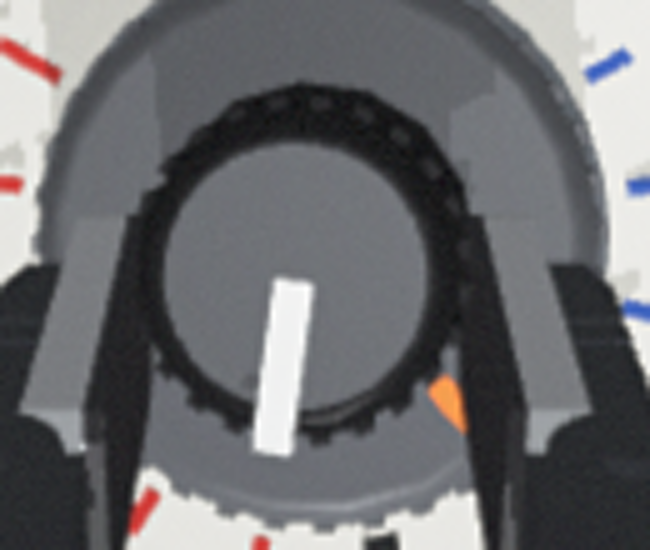

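Run:
```python
from ptr import *
f=lambda u,w:(220+u/5-.4,220+w/5-.4)
print(ang(f(292,285),f(273,450)))
print("K px",(proj("wrist",K)-[219.6,219.6])*5,"zm",(proj("wrist",K+RBY@np.array([43.5-5,0,-45])/1000)-[219.6,219.6])*5)
```

```text
([array([ 1.1823, -0.7517, -0.    ]), array([16.088 , -5.3853, -0.    ])], np.float64(0.30138647269951674))
K px [297.4367 271.2844] zm [379.8812 537.8205]
```

Emit:
servo_tool(moves=[[[0, 0, 0, -0.1, 0.1], [0, 0, 0, -0.1, 0.1], [0, 0, 0, -0.1, 0.1], [0, 0, 0, 0, 0.1]]])

```text
time: 9.3
position: [0.5989, 0.2617, 0.1094]
tool_rot: [0.281, 1.53, 0.43]
wrist_force: [-2.7, -0.3, 5.3]
width: 0.0325
```

```bash
python3 g.py "[.5957,.2613,.108]"
python3 - <<'E'
from h import *
f=r.grab_frame("wrist");cv2.imwrite("pics/w9.png",f)
cv2.imwrite('pics/w9z.png',cv2.resize(f[220:330,220:350],None,fx=5,fy=5,interpolation=cv2.INTER_CUBIC))
E
```

```text
pos [0.599 0.262 0.109] jaw yaw dev 0.14882964689221453 down [ 0.037  0.017 -0.999] w 0.03251168614981755 F [-2.731 -0.341  5.343] t 9.3
tool cm [ 0.13   0.005 -0.327]
```

View pics/w9z.png

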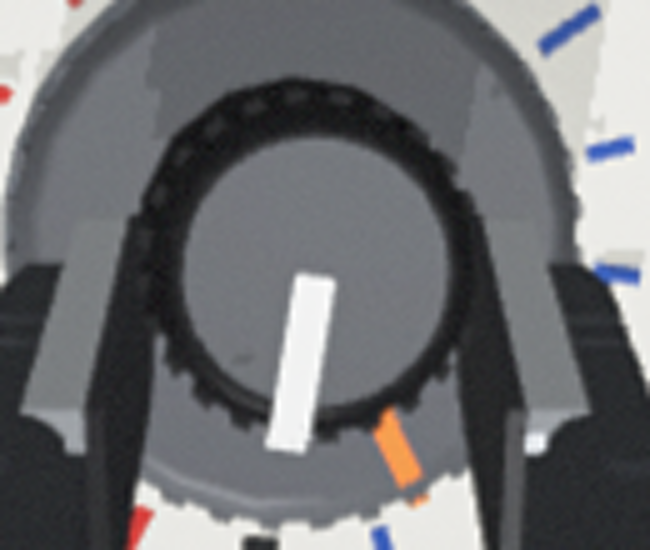

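Run:
```python
from ptr import *
f=lambda u,w:(220+u/5-.4,220+w/5-.4)
print(ang(f(315,280),f(287,445)))
print("K px",(proj("wrist",K)-[219.6,219.6])*5,"zm",(proj("wrist",K+RBY@np.array([43.5-5,0,-45])/1000)-[219.6,219.6])*5)
```

```text
([array([ 1.2195, -0.1339, -0.    ]), array([16.7334, -1.2425,  0.    ])], np.float64(0.0713358659813092))
K px [317.671  267.1904] zm [261.938  539.0797]
```

Emit:
servo_tool(moves=[[[0, 0, 0, -0.07, 0.1], [0, 0, 0, 0, 0.1]]])

```text
time: 9.52
position: [0.5991, 0.2622, 0.1092]
tool_rot: [0.243, 1.529, 0.452]
wrist_force: [0.0, -0.4, 1.1]
width: 0.0322
```

```bash
python3 g.py "[.5957,.2613,.108]"
python3 - <<'E'
from ptr import *
print("K px",(proj("wrist",K)-[219.6,219.6])*5,"zm",(proj("wrist",K+RBY@np.array([43.5-5,0,-45])/1000)-[219.6,219.6])*5,"tip0",(proj("wrist",K+RBY@np.array([16.7,0,0])/1000)-[219.6,219.6])*5)
f=r.grab_frame("wrist");cv2.imwrite("pics/w10.png",f)
cv2.imwrite('pics/w10z.png',cv2.resize(f[220:330,220:350],None,fx=5,fy=5,interpolation=cv2.INTER_CUBIC))
E
```

```text
pos [0.599 0.262 0.109] jaw yaw dev 0.20871250237498695 down [ 0.037  0.018 -0.999] w 0.0321866398494143 F [ 0.011 -0.381  1.069] t 9.5167
tool cm [ 0.105 -0.018 -0.361]
K px [320.2279 266.0492] zm [235.4465 534.8944] tip0 [292.0991 443.8189]
```

View pics/w10z.png

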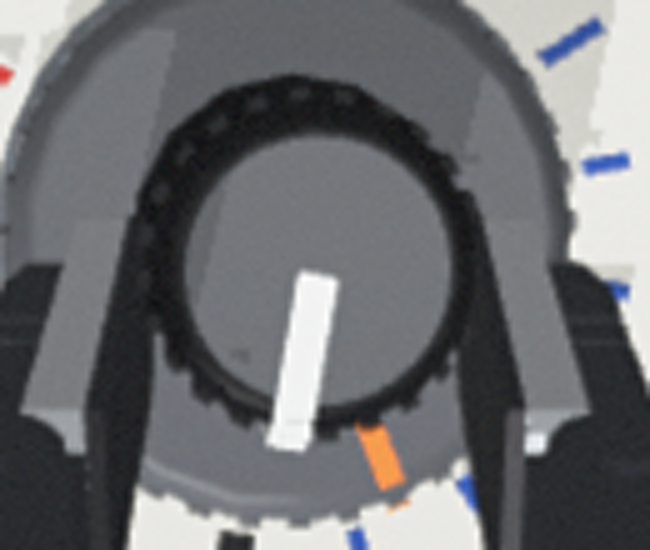

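Emit:
servo_tool(moves=[[[0, 0, 0, 0, 0.55], [0, 0, 0, 0, 0.6], [0, 0, 0, 0, 0.6], [-1, 0, 0, 0, 0.6], [-3, 0, 0, 0, 0.6], [-3, 0, 0, 0, 0.6], [-2, 0, 0, 0.09, 0.6], [0, 0, 0, 0.09, 0.6]]])

```text
time: 10.23
position: [0.5945, 0.2595, 0.2043]
tool_rot: [0.448, 1.533, 0.457]
wrist_force: [0.6, 0.6, 0.3]
width: 0.0512
```

Emit:
servo_tool(moves=[[[0, 0, 0, 0, 0.6], [0, 0, 0, 0, 0.6]]])

```text
time: 10.4
position: [0.5952, 0.2598, 0.2077]
tool_rot: [0.445, 1.529, 0.451]
wrist_force: [-0.5, -0.2, 0.0]
width: 0.0514
```

```bash
python3 g.py "[.6122,.1558,.1163]"
python3 - <<'E'
from ptr import *
print("K px",proj("wrist",K),"zm",proj("wrist",K+RBY@np.array([43.5,0,-45])/1000),"tip0",proj("wrist",K+RBY@np.array([16.7,0,0])/1000),"rib",proj("wrist",RBY@np.array([0,0,.03])+v[:3]))
f=r.grab_frame("wrist");cv2.imwrite("pics/w11.png",f)
E
```

```text
pos [0.595 0.26  0.208] jaw yaw dev 0.0062866032275816905 down [ 0.038  0.018 -0.999] w 0.05140237433681183 F [-0.53  -0.204  0.018] t 10.4
tool cm [  9.003 -10.578   1.298]
K px [280.3706 209.697 ] zm [281.3541 261.3534] tip0 [280.9557 231.1535] rib [151.7525 234.1408]
```

View pics/w11.png

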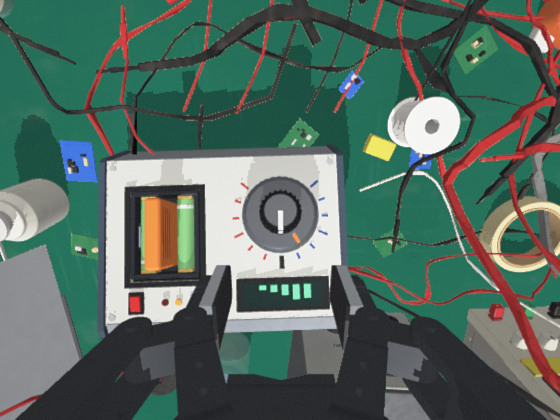

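Run:
```python
from h import *
w=cv2.imread("pics/w11.png")
cv2.imwrite("pics/w11z.png",np.hstack([cv2.resize(w[175:275,235:325],None,fx=4.4,fy=4.4,interpolation=cv2.INTER_CUBIC),cv2.resize(w[175:275,120:200],None,fx=4.4,fy=4.4,interpolation=cv2.INTER_CUBIC)]))
```

```text
(no output)
```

View pics/w11z.png

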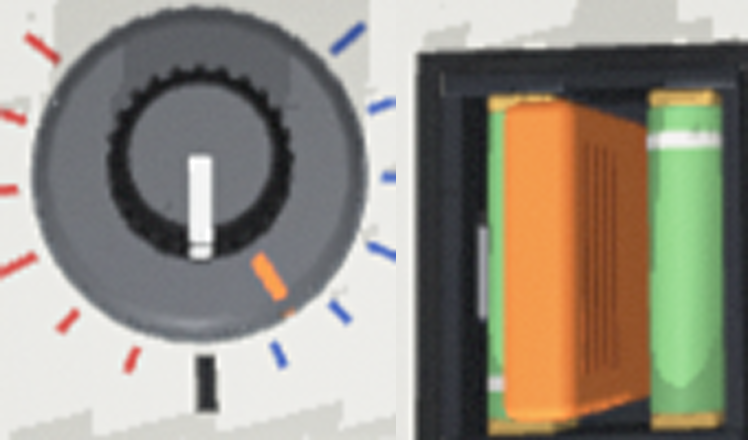

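Emit:
servo_tool(moves=[[[0.5, -2.5, 0.5, -0.02, 0.5], [0.5, -2.8, 0.5, 0, 0.4], [0.5, -2.8, 0.5, 0, 0.4], [0.5, -2.2, 0.4, 0, 0.4], [0, 0, 0, 0, 0.4], [0, 0, 0, 0, 0.4]]])

```text
time: 10.95
position: [0.6155, 0.1556, 0.1816]
tool_rot: [0.477, 1.535, 0.523]
wrist_force: [-0.4, 0.6, -0.2]
width: 0.0346
```

```bash
python3 g.py "[.6181,.156,.1036]"
```

```text
pos [0.616 0.156 0.182] jaw yaw dev 0.0463291896581722 down [ 0.031  0.018 -0.999] w 0.034611285474974114 F [-0.398  0.576 -0.214] t 10.95
tool cm [ 7.802 -0.094  0.013]
```

Emit:
servo_tool(moves=[[[1.5, -0.05, 0, 0.018, 0.4], [1.5, -0.05, 0, 0, 0.4], [1.3, 0, 0, 0, 0.4], [0, 0, 0, 0, 0.4], [0, 0, 0, 0, 0.4]]])

```text
time: 11.37
position: [0.6158, 0.1576, 0.1361]
tool_rot: [0.552, 1.537, 0.587]
wrist_force: [-0.4, 0.9, 0.5]
width: 0.0344
```

```bash
python3 g.py "[.6181,.156,.1036]"
python3 - <<'E'
from ptr import *
q=lambda X:proj("wrist",RBY@np.array(X)/1000+v[:3]).round(1)
print([q((sx*30,sy*7,30)) for sx,sy in [(-1,-1),(-1,1),(1,1),(1,-1)]])
f=r.grab_frame("wrist");cv2.imwrite("pics/w12.png",f)
E
```

```text
pos [0.616 0.158 0.136] jaw yaw dev 0.03581165938503864 down [ 0.028  0.019 -0.999] w 0.034389639298587536 F [-0.43   0.869  0.536] t 11.3667
tool cm [ 3.249 -0.229  0.132]
[array([265.3, 201.8]), array([288.9, 201.8]), array([289.1, 305.1]), array([264.9, 305.2])]
```

View pics/w12.png

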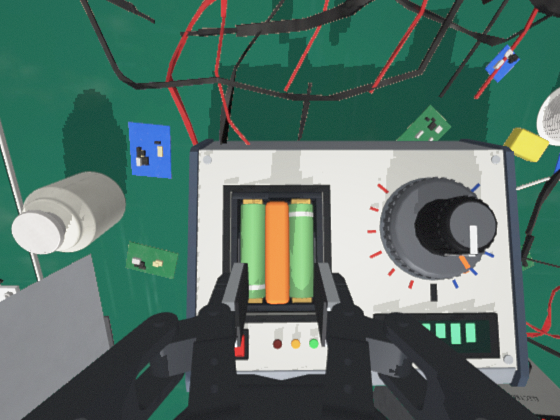

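Emit:
servo_tool(moves=[[[1.0, -0.15, 0.1, 0, 0.4], [1.0, -0.1, 0.05, 0, 0.4], [0.8, 0, 0, 0, 0.4], [0.4, 0, 0, 0, 0.4], [0, 0, 0, 0, 0.4]]])

```text
time: 11.83
position: [0.6191, 0.1574, 0.1029]
tool_rot: [0.544, 1.534, 0.583]
wrist_force: [-0.6, 0.2, -0.6]
width: 0.0343
```

```bash
python3 g.py "[.6181,.156,.1036]"
python3 - <<'E'
from h import *
f=r.grab_frame("wrist");cv2.imwrite("pics/w13.png",cv2.resize(f[170:370,180:400],None,fx=3,fy=3))
E
```

```text
pos [0.619 0.157 0.103] jaw yaw dev 0.03877436451446392 down [ 0.03   0.02  -0.999] w 0.03428854117326327 F [-0.59   0.17  -0.592] t 11.8333
tool cm [-0.071 -0.133 -0.106]
```

View pics/w13.png

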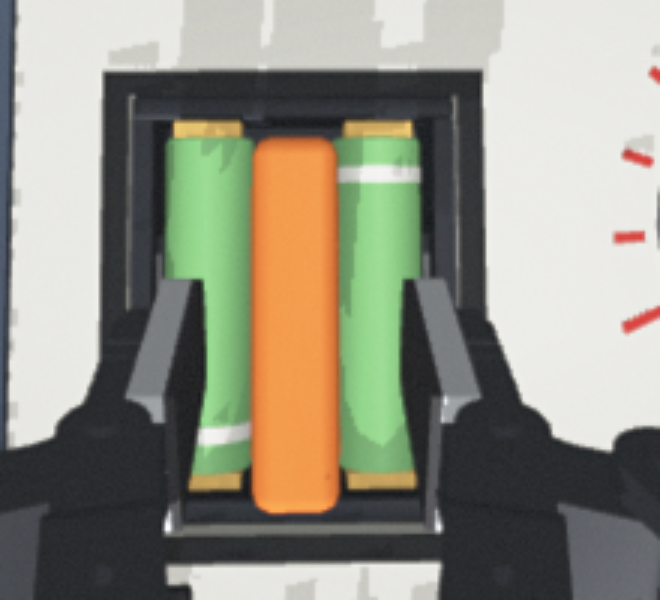

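Emit:
servo_tool(moves=[[[0, -0.12, -0.05, 0, 0.3], [0, 0, 0, 0, 0.1], [0, 0, 0, 0, 0], [0, 0, 0, 0, 0], [0, 0, 0, 0, 0]]], newtons=45)

```text
time: 12.3
position: [0.6188, 0.156, 0.1035]
tool_rot: [0.541, 1.534, 0.579]
wrist_force: [0.4, -0.2, -2.7]
width: 0.0128
```

```bash
python3 g.py "[.6181,.156,.1036]"
```

```text
pos [0.619 0.156 0.104] jaw yaw dev 0.03862530138412419 down [ 0.031  0.02  -0.999] w 0.012835913196737747 F [ 0.373 -0.153 -2.701] t 12.3
tool cm [-0.009  0.    -0.069]
```

Emit:
servo_tool(moves=[[[0.14, 0, 0.06, 0, 0], [0.14, 0, 0.06, 0, 0], [0, 0, 0, 0, 0]]])

```text
time: 12.55
position: [0.6196, 0.1559, 0.102]
tool_rot: [0.544, 1.535, 0.582]
wrist_force: [-2.9, -0.1, 3.5]
width: 0.0128
```

```bash
python3 g.py "[.6209,.156,.0990]"
```

```text
pos [0.62  0.156 0.102] jaw yaw dev 0.03845221972596934 down [ 0.03   0.02  -0.999] w 0.012846825564981824 F [-2.853 -0.09   3.537] t 12.55
tool cm [ 0.304 -0.003  0.125]
```

Emit:
servo_tool(moves=[[[0.2, 0, 0.08, 0, 0], [0.2, 0, 0.08, 0, 0], [0, 0, 0, 0, 0]]])

```text
time: 12.8
position: [0.6208, 0.1559, 0.0995]
tool_rot: [0.547, 1.535, 0.586]
wrist_force: [-2.2, -0.3, 4.5]
width: 0.0131
```

```bash
python3 g.py "[.6209,.156,.0990]"
```

```text
pos [0.621 0.156 0.099] jaw yaw dev 0.038435269090595546 down [ 0.03   0.02  -0.999] w 0.013058860091510428 F [-2.166 -0.335  4.475] t 12.8
tool cm [0.05  0.004 0.013]
```

Emit:
servo_tool(moves=[[[0.14, 0, 0.06, 0, 0], [0, 0, 0, 0, 0]]])

```text
time: 12.97
position: [0.6211, 0.156, 0.0988]
tool_rot: [0.553, 1.535, 0.592]
wrist_force: [-2.0, -0.2, 3.7]
width: 0.0131
```

```bash
python3 g.py "[.6209,.156,.0990]"
```

```text
pos [0.621 0.156 0.099] jaw yaw dev 0.03844078598565605 down [ 0.03   0.02  -0.999] w 0.013121691100059492 F [-2.026 -0.247  3.723] t 12.9667
tool cm [-0.021  0.002 -0.016]
```

Emit:
servo_tool(moves=[[[-0.37, 0, -0.16, 0, 0], [-0.37, 0, -0.16, 0, 0], [-0.37, 0, -0.16, 0, 0], [-0.37, 0, -0.16, 0, 0], [0, 0, 0, 0, 0]]])

```text
time: 13.38
position: [0.6136, 0.1557, 0.1151]
tool_rot: [0.558, 1.535, 0.596]
wrist_force: [-2.5, -0.7, 2.0]
width: 0.0129
```

```bash
python3 g.py "[.6209,.156,.0990]";python3 - <<'E'
from h import *
f=r.grab_frame("wrist");cv2.imwrite("pics/w14.png",cv2.resize(f[170:370,180:400],None,fx=3,fy=3))
E
```

```text
pos [0.614 0.156 0.115] jaw yaw dev 0.03870660580913219 down [ 0.03   0.02  -0.999] w 0.012868977786448984 F [-2.497 -0.698  2.045] t 13.3833
tool cm [ 1.632 -0.03   0.683]
```

View pics/w14.png

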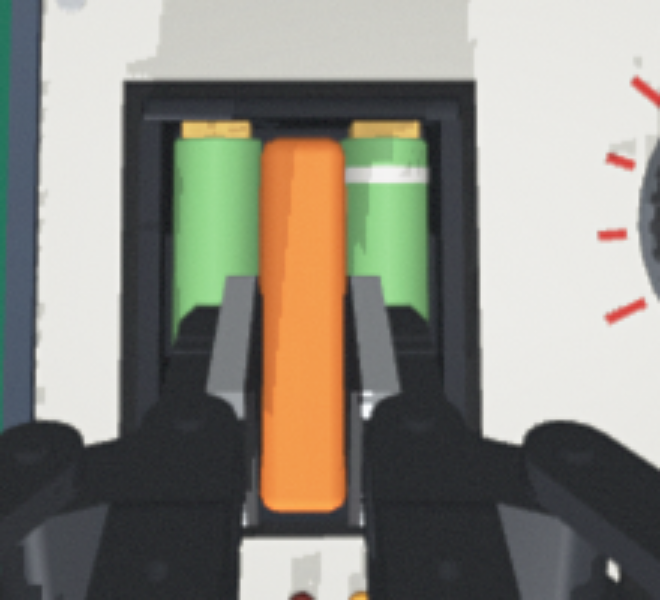

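Emit:
servo_tool(moves=[[[-0.55, 0, -0.24, 0, 0], [-0.55, 0, -0.24, 0, 0], [-0.55, 0, -0.24, 0, 0], [-0.55, 0, -0.24, 0, 0], [-0.55, 0, -0.24, 0, 0], [-0.55, 0, -0.24, 0, 0], [-0.55, 0, -0.24, 0, 0], [0, 0, 0, 0, 0]]])

```text
time: 14.1
position: [0.5943, 0.154, 0.1563]
tool_rot: [0.547, 1.534, 0.585]
wrist_force: [0.4, 0.6, -1.8]
width: 0.0126
```

```bash
python3 g.py "[.6209,.156,.0990]";python3 - <<'E'
from h import *
f=r.grab_frame("wrist");g=r.grab_frame("side");cv2.imwrite("pics/w15.png",np.hstack([cv2.resize(f[170:370,180:400],None,fx=1.8,fy=1.8),cv2.resize(g[145:345,150:370],None,fx=1.8,fy=1.8)]))
E
```

```text
pos [0.594 0.154 0.156] jaw yaw dev 0.03854463456224338 down [ 0.031  0.02  -0.999] w 0.012599422089860304 F [ 0.437  0.558 -1.782] t 14.1
tool cm [ 5.812 -0.018  2.488]
```

View pics/w15.png

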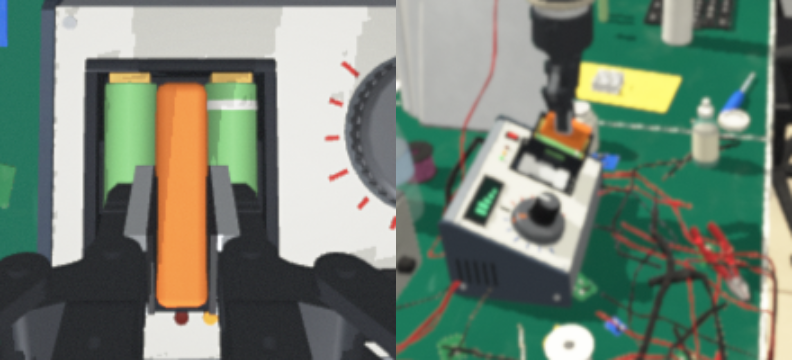

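Emit:
servo_tool(moves=[[[-1.5, 0, 0, 0, 0], [-2.5, 0, 0, 0, 0], [-2.5, 0, 0, 0, 0], [-1.5, 0, -0.3, 0, 0], [-0.5, -1.5, -0.6, 0, 0], [0, -2.5, -0.7, 0, 0], [0, -3, -0.7, 0, 0], [0, -3, -0.7, 0, 0]]], newtons=45)

```text
time: 14.87
position: [0.5642, 0.0554, 0.237]
tool_rot: [0.683, 1.537, 0.734]
wrist_force: [0.1, -0.5, -2.5]
width: 0.0129
```

```bash
python3 g.py "[.537,-.203,.23]"; python3 -c "
from h import *
print(np.round(r.sense()['joint_positions'],2))"
```

```text
pos [0.564 0.055 0.237] jaw yaw dev 0.05116697240375106 down [ 0.025  0.023 -0.999] w 0.012913979838778898 F [ 0.089 -0.459 -2.546] t 14.8667
tool cm [  0.042 -25.673  -4.043]
[-0.16  0.39 -0.02  1.75 -0.01  0.97  1.46]
```

Emit:
servo_tool(moves=[[[0, -3.2, -0.5, 0, 0], [0, -3.2, -0.5, 0, 0], [0, -3.2, -0.5, 0, 0], [0, -3.2, -0.5, 0, 0], [0, -3.2, -0.5, 0, 0], [0, -3.2, -0.5, 0, 0], [0, -3, -0.5, 0, 0], [0, -2, -0.4, 0, 0]]])

```text
time: 15.53
position: [0.5287, -0.2064, 0.226]
tool_rot: [0.776, 1.543, 0.824]
wrist_force: [0.0, -0.8, -0.8]
width: 0.0129
```

Emit:
servo_tool(moves=[[[0, 0, 0, 0.06, 0], [0, 0, 0, 0.11, 0], [0, 0, 0, 0.11, 0], [0, 0, 0, 0.11, 0], [0, 0, 0, 0.11, 0], [0, 0, 0, 0.11, 0], [0, 0, 0, 0.11, 0], [0, 0, 0, 0.11, 0]]])

```text
time: 16.2
position: [0.5186, -0.2216, 0.22]
tool_rot: [1.904, 1.552, 1.068]
wrist_force: [0.9, -0.2, -2.3]
width: 0.0128
```

Emit:
servo_tool(moves=[[[0, 0, 0, 0.11, 0], [0, 0, 0, 0.11, 0], [0, 0, 0, 0.11, 0], [0, 0, 0, 0.11, 0], [0, 0, 0, 0.11, 0], [0, 0, 0, 0.11, 0], [0, 0, 0, 0.08, 0], [0, 0, 0, 0, 0]]])

```text
time: 16.87
position: [0.5122, -0.2251, 0.2146]
tool_rot: [-3.133, 1.554, 1.525]
wrist_force: [0.6, 0.4, -1.8]
width: 0.0129
```

```bash
python3 g.py "[.537,-.203,.23]"; python3 -c "
from h import *
print(np.round(r.sense()['joint_positions'],2))
f=r.grab_frame('wrist');cv2.imwrite('pics/w16.png',f)
f=r.grab_frame('side');cv2.imwrite('pics/s16.png',f)"
```

```text
pos [ 0.512 -0.225  0.215] jaw yaw dev -1.6243675994866282 down [ 0.001  0.017 -1.   ] w 0.012921141330305495 F [ 0.603  0.403 -1.783] t 16.8667
tool cm [-1.502  2.361 -2.366]
[ 0.02  0.46  0.48  1.78 -0.27  0.97  0.56]
```

View pics/w16.png

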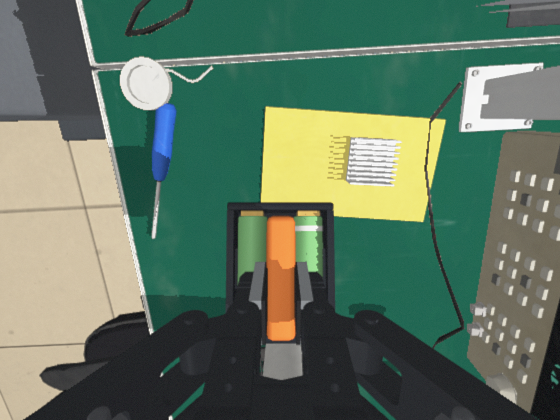

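View pics/s16.png

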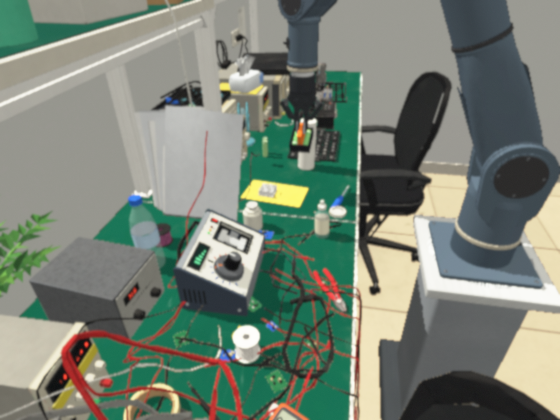

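```bash
python3 - <<'E'
from h import *
np.set_printoptions(precision=4,suppress=True)
# current pose approx same as grab
for nme,p,z in [("A near-left",(265.5,107),.005),("B far-left",(445,121),.005),("C far-right",(424,222),.005),("D edge pt near",(261.5,202),.005),("E right edge",(335,216),.005),
 ("hs top c",(350,137),.021),("hs",(399,139),.021),("hs",(397,186),.021),("hs",(348,183),.021)]:
    print(nme,atz("wrist",p,z))
print(pose()[0])
E
python3 -c "
import cv2;w=cv2.imread('pics/w16.png');cv2.imwrite('pics/w16z.png',cv2.resize(w[95:235,240:460],None,fx=3.5,fy=3.5,interpolation=cv2.INTER_CUBIC))"
```

```text
A near-left [ 0.5006 -0.1334  0.005 ]
B far-left [ 0.6979 -0.1573  0.005 ]
C far-right [ 0.6862 -0.275   0.005 ]
D edge pt near [ 0.4891 -0.2404  0.005 ]
E right edge [ 0.5773 -0.2622  0.005 ]
hs top c [ 0.5899 -0.1684  0.021 ]
hs [ 0.6425 -0.173   0.021 ]
hs [ 0.644  -0.2246  0.021 ]
hs [ 0.5888 -0.2186  0.021 ]
[ 0.5123 -0.2251  0.2147]
```

View pics/w16z.png

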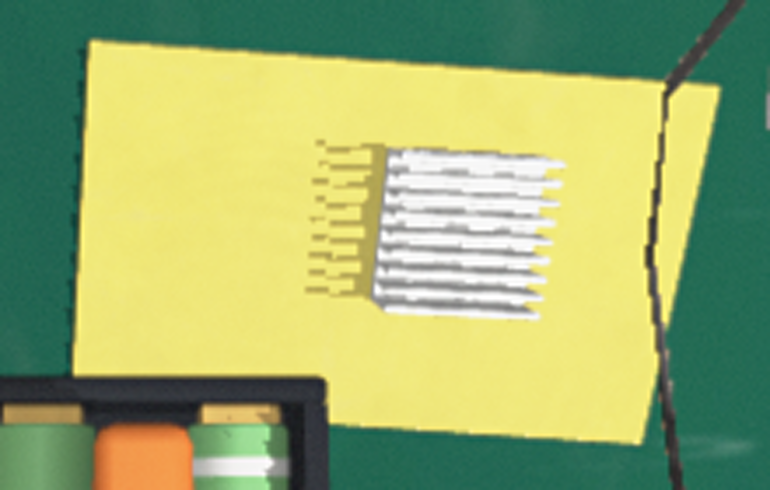

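```bash
cat > cas.py <<'E'
from ptr import *
# grasp pose
Rg=Ro.from_euler("xyz",[0.541,1.534,0.579]).as_matrix();pg=np.array([.6188,.156,.1035])
Oc=v[:3]-RBY[:,2]*.028
O_t=Rg.T@(Oc-pg);Rc_t=Rg.T@RBY
def cas():
    p,R=pose();return p+R@O_t,R@Rc_t
if __name__=="__main__":
    o,Rc=cas();p,R=pose();print("p",p,"O",o,"z axis",Rc[:,2],"tilt deg",np.degrees(np.arccos(Rc[2,2])),"xaxis",Rc[:,0])
    for sx in(1,-1):
        for sy in (1,-1): 
            X=o+Rc@np.array([sx*.04,sy*.031,0]);print("corner",sx,sy,X,(X-p))
    print("rib px",[proj("wrist",o+Rc@np.array([sx*.03,sy*.007,.058])).round(1) for sx,sy in [(-1,-1),(-1,1),(1,1),(1,-1)]])
    print("rim px",[proj("wrist",o+Rc@np.array([sx*.04,sy*.031,.030])).round(1) for sx,sy in [(-1,-1),(-1,1),(1,1),(1,-1)]])
E
python3 cas.py
```

```text
p [ 0.5123 -0.2251  0.2147] O [ 0.5105 -0.241   0.174 ] z axis [0.0392 0.377  0.9254] tilt deg 22.275497621804668 xaxis [-0.0446 -0.9245  0.3786]
corner 1 1 [ 0.5397 -0.2797  0.1886] [ 0.0274 -0.0546 -0.0261]
corner 1 -1 [ 0.4778 -0.2762  0.1898] [-0.0345 -0.0512 -0.0249]
corner -1 1 [ 0.5432 -0.2057  0.1583] [ 0.031   0.0193 -0.0564]
corner -1 -1 [ 0.4813 -0.2023  0.1595] [-0.0309  0.0228 -0.0552]
rib px [array([265.7, 217.6]), array([294.3, 217.6]), array([294.5, 343.6]), array([265.1, 343.8])]
rim px [array([225.8, 203.6]), array([332., 204.]), array([333.6, 344.6]), array([223.7, 345.2])]
```

Emit:
servo_tool(moves=[[[0, 0, 0, 0.067, 0], [0, 0, 0, 0, 0]]])

```text
time: 17.13
position: [0.5118, -0.2254, 0.2143]
tool_rot: [-3.049, 1.554, 1.553]
wrist_force: [0.4, -0.7, -2.2]
width: 0.013
```

```bash
cat > land.py <<'E'
from cas import *
o,Rc=cas();p,R=pose()
xh=np.array([-.12,-.993,0]);ctr=np.array([.540,-.199,.005])
E=ctr-.04*xh
e=o+Rc@np.array([-.04,0,0])
print("x axis",Rc[:,0],"edge z",e[2], "low corners z",[(o+Rc@np.array([-.04,s*.031,0]))[2].round(4) for s in(1,-1)])
tgt=p+(E-e);print("TCP for touch",tgt,"tool cm",R.T@(tgt-p)*100,"F",r.sense()["wrist_force"],"t",r.sense()["time"])
E
python3 g.py "[.545,-.18,.1]";python3 land.py
```

```text
pos [ 0.512 -0.225  0.214] jaw yaw dev -1.6807828940313398 down [ 0.     0.017 -1.   ] w 0.01296093097740387 F [ 0.395 -0.749 -2.151] t 17.1333
tool cm [11.506  2.824 -4.685]
x axis [-0.1023 -0.9199  0.3785] edge z 0.15847986142251305 low corners z [np.float64(0.1578), np.float64(0.1591)]
TCP for touch [ 0.5435 -0.1803  0.0608] tool cm [15.4223  2.6872 -4.5732] F [ 0.3947 -0.749  -2.1511] t 17.1333
```

Emit:
servo_tool(moves=[[[1.2, 0.4, -0.7, 0, 0], [2, 0.5, -0.8, 0, 0], [2, 0.5, -0.8, 0, 0], [2, 0.5, -0.8, 0, 0], [2, 0.5, -0.8, 0, 0], [2, 0.3, -0.7, 0, 0], [1, 0, 0, 0, 0], [0, 0, 0, 0, 0]]])

```text
time: 17.8
position: [0.5453, -0.1815, 0.0896]
tool_rot: [2.866, 1.554, 1.216]
wrist_force: [0.0, -0.5, -1.8]
width: 0.0128
```

```bash
python3 g.py "[.545,-.18,.1]";python3 land.py;python3 -c "
from h import *
f=r.grab_frame('wrist');cv2.imwrite('pics/w17.png',f)
f=r.grab_frame('side');cv2.imwrite('pics/s17.png',cv2.resize(f[90:240,210:390],None,fx=4,fy=4))"
```

```text
pos [ 0.545 -0.181  0.09 ] jaw yaw dev -1.650056219568188 down [ 0.006  0.015 -1.   ] w 0.012774538637749642 F [ 0.01  -0.535 -1.751] t 17.8
tool cm [-1.04  -0.036 -0.161]
x axis [-0.0763 -0.9221  0.3794] edge z 0.033729141957306086 low corners z [np.float64(0.0333), np.float64(0.0342)]
TCP for touch [ 0.5438 -0.1803  0.0608] tool cm [ 2.8736 -0.1667 -0.0655] F [ 0.0103 -0.5348 -1.7505] t 17.8
```

View pics/w17.png

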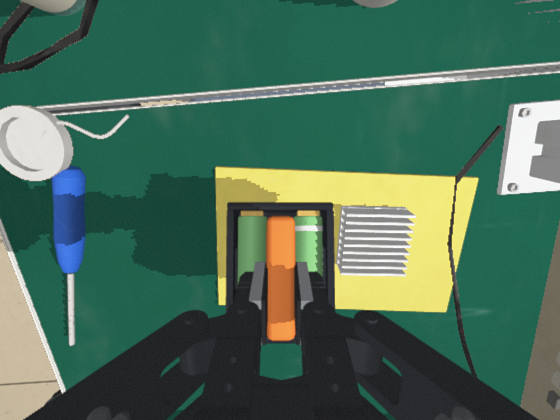

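View pics/s17.png

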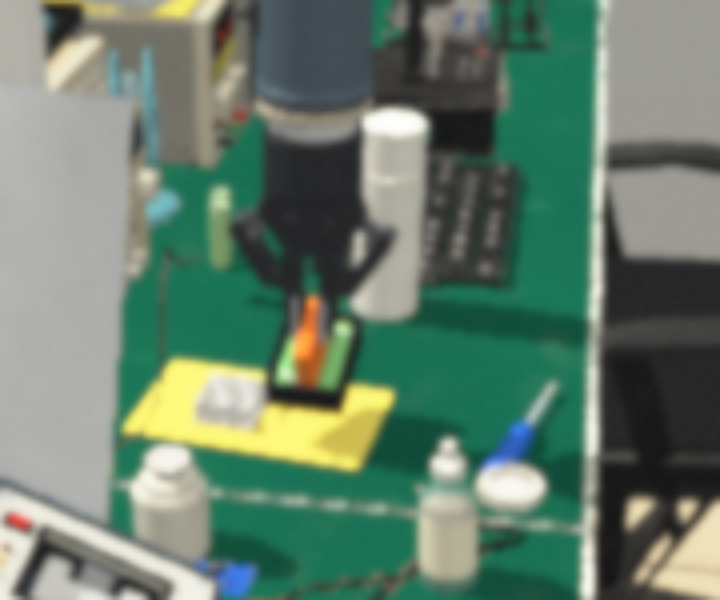

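Run:
```python
from h import *
np.set_printoptions(precision=4,suppress=True)
P=[atz("wrist",p,.005) for p in [(216.5,167.5),(477,178),(447,312),(218.5,304)]]
for x in P: print(x)
P=np.array(P);print("ctr AC",(P[0]+P[2])/2,"mean",P.mean(0),"yaw",np.arctan2(*(P[1]-P[0])[[1,0]]),np.linalg.norm(P[1]-P[0]),np.linalg.norm(P[2]-P[1]))
print("hs near top edge",atz("wrist",(343,207),.021),atz("wrist",(339,271),.021))
print(pose()[0])
```

```text
[ 0.5026 -0.1343  0.005 ]
[ 0.6998 -0.1586  0.005 ]
[ 0.6872 -0.278   0.005 ]
[ 0.487  -0.2526  0.005 ]
ctr AC [ 0.5949 -0.2061  0.005 ] mean [ 0.5941 -0.2059  0.005 ] yaw -0.12274435514431102 0.19867013469639344 0.12007756852889702
hs near top edge [ 0.5939 -0.1682  0.021 ] [ 0.5898 -0.2204  0.021 ]
[ 0.546  -0.1822  0.0915]
```

```bash
sed -i 's/ctr=np.array(.*)/ctr=np.array([.542,-.200,.005])/' land.py; python3 land.py
```

```text
x axis [-0.0789 -0.9217  0.3799] edge z 0.03566479300680143 low corners z [np.float64(0.0353), np.float64(0.0361)]
TCP for touch [ 0.5457 -0.1812  0.0609] tool cm [ 3.0673 -0.0584 -0.0537] F [ 0.9281  0.0268 -1.1548] t 17.9
```

Emit:
servo_tool(moves=[[[0.4, -0.1, 0, 0.04, 0], [0.6, -0.1, 0, 0, 0], [0.6, 0, 0, 0, 0], [0.2, 0, 0, 0, 0], [0, 0, 0, 0, 0]]], newtons=22)

```text
time: 18.32
position: [0.5453, -0.1851, 0.0762]
tool_rot: [2.384, 1.552, 0.687]
wrist_force: [-0.8, -0.2, -2.1]
width: 0.0129
```

```bash
python3 g.py "[.545,-.18,.1]"; python3 land.py;python3 -c "
from h import *
f=r.grab_frame('wrist');cv2.imwrite('pics/w18.png',cv2.resize(f[150:370,190:430],None,fx=2.7,fy=2.7))"; python3 cas.py | grep px
```

```text
pos [ 0.545 -0.185  0.076] jaw yaw dev -1.6976092079529566 down [ 0.015  0.012 -1.   ] w 0.012914733197862172 F [-0.798 -0.152 -2.111] t 18.3167
tool cm [-2.373 -0.06  -0.535]
x axis [-0.1231 -0.9162  0.3812] edge z 0.020316478103723015 low corners z [np.float64(0.0201), np.float64(0.0205)]
TCP for touch [ 0.5444 -0.181   0.0609] tool cm [ 1.535  -0.1581 -0.3737] F [-0.7985 -0.152  -2.1111] t 18.3167
rib px [array([265.7, 217.7]), array([294.3, 217.8]), array([294.6, 343.7]), array([265.1, 343.9])]
rim px [array([225.8, 203.7]), array([332. , 204.1]), array([333.7, 344.7]), array([223.7, 345.3])]
```

View pics/w18.png

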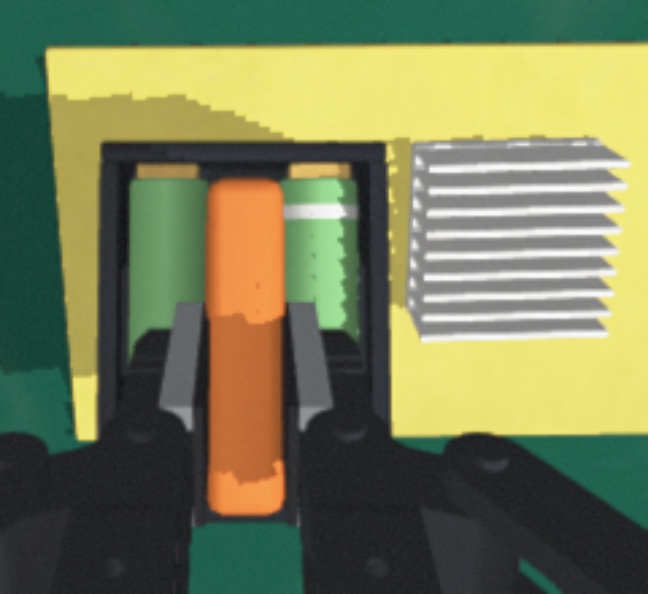

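Emit:
servo_tool(moves=[[[0.5, -0.08, -0.2, 0, 0], [0.4, -0.08, -0.2, 0, 0], [0.3, 0, 0, 0, 0], [0, 0, 0, 0, 0]]])

```text
time: 18.7
position: [0.5446, -0.1804, 0.0637]
tool_rot: [2.347, 1.551, 0.65]
wrist_force: [-0.3, 0.7, -2.6]
width: 0.013
```

```bash
python3 g.py "[.545,-.18,.1]"; python3 land.py
```

```text
pos [ 0.545 -0.18   0.064] jaw yaw dev -1.697169808384911 down [ 0.016  0.012 -1.   ] w 0.012976588673043394 F [-0.326  0.693 -2.646] t 18.7
tool cm [-3.626  0.084 -0.097]
x axis [-0.1231 -0.9162  0.3812] edge z 0.007826470755536084 low corners z [np.float64(0.0077), np.float64(0.008)]
TCP for touch [ 0.5443 -0.181   0.0609] tool cm [ 0.2815 -0.023   0.0645] F [-0.3261  0.6932 -2.6458] t 18.7
```

Emit:
servo_tool(moves=[[[0.12, 0, 0.03, 0, 0], [0.12, 0, 0.03, 0, 0], [0, 0, 0, 0, 0]]])

```text
time: 18.95
position: [0.5445, -0.1808, 0.0608]
tool_rot: [2.37, 1.552, 0.674]
wrist_force: [-0.6, -0.0, -2.0]
width: 0.0131
```

Emit:
servo_tool(moves=[[[0.12, 0, 0, 0, 0], [0, 0, 0, 0, 0]]])

```text
time: 19.12
position: [0.5448, -0.1811, 0.0598]
tool_rot: [2.343, 1.551, 0.646]
wrist_force: [-0.5, 0.9, -0.9]
width: 0.0128
```

Emit:
servo_tool(moves=[[[0.1, 0, 0.19, 0, 0], [0.1, 0, 0.19, 0, 0], [0.1, 0, 0.19, 0, 0], [0, 0, 0, 0, 0]]], newtons=20)

```text
time: 19.45
position: [0.5442, -0.1846, 0.0585]
tool_rot: [2.475, 1.548, 0.78]
wrist_force: [-0.8, 1.8, 0.5]
width: 0.0128
```

```bash
python3 g.py "[.545,-.18,.1]"; python3 -c "
from h import *
f=r.grab_frame('wrist');g=r.grab_frame('side');cv2.imwrite('pics/w19.png',np.hstack([cv2.resize(f[150:370,190:430],None,fx=1.8,fy=1.8),cv2.resize(g[150:216,230:305],None,fx=6,fy=6)[:396,:360]]))"
```

```text
pos [ 0.544 -0.185  0.058] jaw yaw dev -1.695862002811221 down [ 0.016  0.016 -1.   ] w 0.012836236676772006 F [-0.766  1.837  0.49 ] t 19.45
tool cm [-4.143  0.079 -0.545]
```

View pics/w19.png

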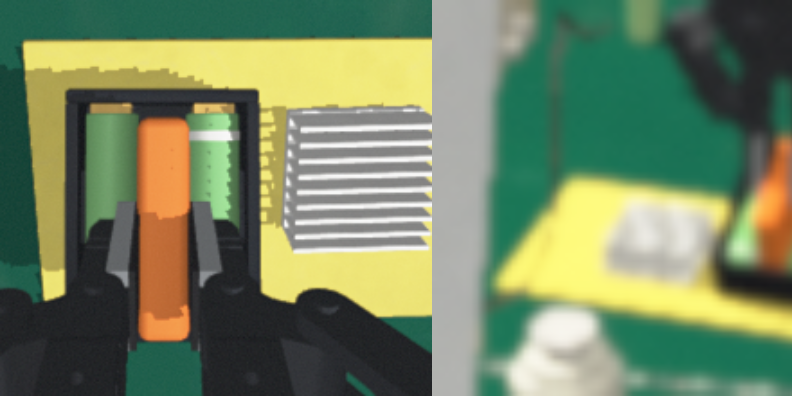

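Emit:
servo_tool(moves=[[[0.14, 0, 0.18, 0, 0], [0.14, 0, 0.18, 0, 0], [0.14, 0, 0.18, 0, 0], [0, 0, 0, 0, 0]]])

```text
time: 19.88
position: [0.5436, -0.1901, 0.056]
tool_rot: [2.46, 1.546, 0.764]
wrist_force: [-1.4, 2.2, 1.7]
width: 0.0128
```

Emit:
servo_tool(moves=[[[0.14, 0, 0.16, 0, 0], [0.14, 0, 0.16, 0, 0], [0.14, 0, 0.16, 0, 0], [0, 0, 0, 0, 0]]])

```text
time: 20.22
position: [0.543, -0.195, 0.0533]
tool_rot: [2.455, 1.545, 0.759]
wrist_force: [-1.5, 2.9, 3.2]
width: 0.0131
```

```bash
python3 g.py "[.545,-.18,.1]"; python3 -c "
from h import *
f=r.grab_frame('wrist');cv2.imwrite('pics/w20.png',cv2.resize(f[150:370,190:430],None,fx=2.7,fy=2.7))"
```

```text
pos [ 0.543 -0.195  0.053] jaw yaw dev -1.6957851111021949 down [ 0.019  0.018 -1.   ] w 0.013116221258963522 F [-1.463  2.915  3.249] t 20.2167
tool cm [-4.635  0.087 -1.611]
```

View pics/w20.png

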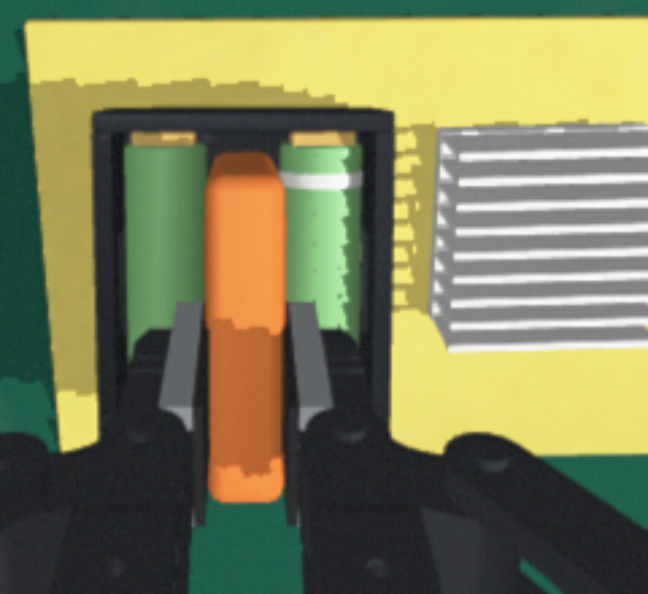

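Emit:
servo_tool(moves=[[[0.15, 0, 0.18, 0, 0], [0.15, 0, 0.18, 0, 0], [0.15, 0, 0.17, 0, 0], [0, 0, 0, 0, 0]]])

```text
time: 20.6
position: [0.5424, -0.2006, 0.0499]
tool_rot: [2.441, 1.544, 0.745]
wrist_force: [-1.6, 3.5, 3.9]
width: 0.0125
```

Emit:
servo_tool(moves=[[[0.13, 0, 0.12, 0, 0], [0.1, 0, 0.1, 0, 0], [0, 0, 0, 0, 0]]])

```text
time: 20.85
position: [0.5421, -0.203, 0.0481]
tool_rot: [2.436, 1.544, 0.741]
wrist_force: [-0.6, 3.0, 4.7]
width: 0.013
```

```bash
python3 g.py "[.545,-.18,.1]"; python3 -c "
from h import *
f=r.grab_frame('wrist');cv2.imwrite('pics/w21.png',cv2.resize(f[150:370,190:430],None,fx=2.7,fy=2.7))
g=r.grab_frame('side');cv2.imwrite('pics/s21.png',cv2.resize(g[140:220,230:330],None,fx=6,fy=6,interpolation=cv2.INTER_CUBIC))"
```

```text
pos [ 0.542 -0.203  0.048] jaw yaw dev -1.695477173686159 down [ 0.02   0.018 -1.   ] w 0.013029442607855046 F [-0.61   2.98   4.748] t 20.85
tool cm [-5.139  0.092 -2.424]
```

View pics/w21.png

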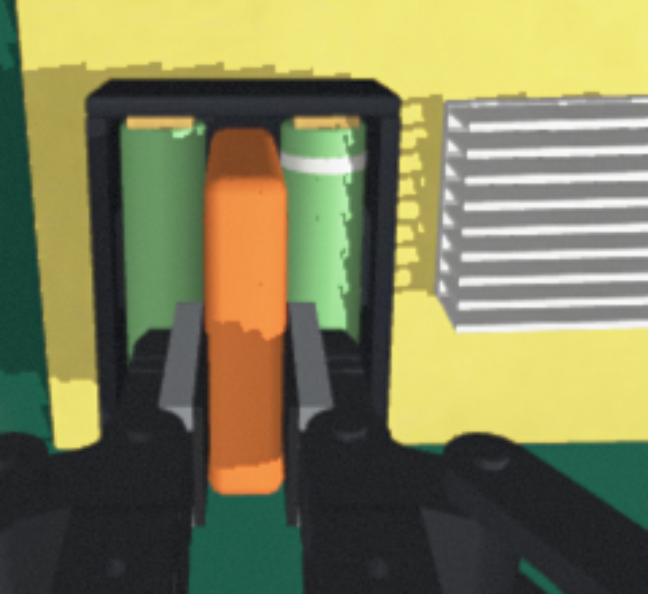

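View pics/s21.png

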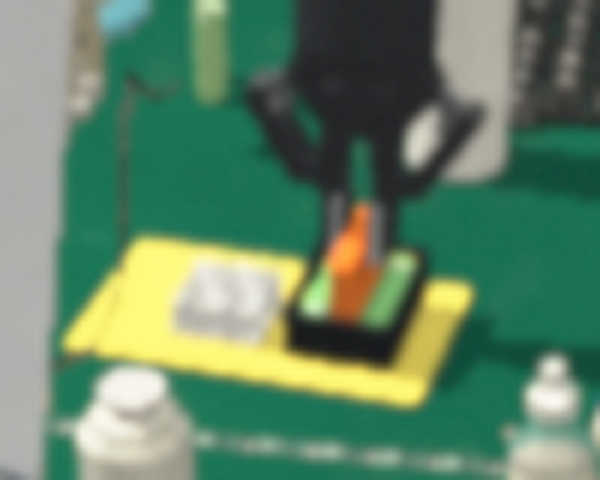

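Run:
```python
from cas import *
p,R=pose();n="wrist"
xh=np.array([-.12,-.993,0]);yh=np.cross([0,0,1],xh)
print(p)
for t in np.radians([0,2,4,6,8]):
    # far edge(-x) low at z=.005 ; cassette rotated up at +x by t
    X=xh*np.cos(t)+np.array([0,0,np.sin(t)]);Z=np.cross(X,yh)
    # lateral: fit so rib top far edge v matches 217.8
    from scipy.optimize import brentq
    def E(l): return np.array([p[0],p[1],0])*[1,1,0]-xh*l+[0,0,.005]
    f=lambda l: proj(n,E(l)+X*.010+Z*.058)[1]-217.8
    l=brentq(f,0.0,.08)
    e=E(l);q=lambda x,y,z:((proj(n,e+X*x+yh*y+Z*z)-[190,150])*2.7).round(0)
    print(np.degrees(t),"l",l,"ribtop far",q(.01,.007,.058),"ribtop near",q(.07,.007,.058),"ribbase far",q(.01,0,.03),"rim far top",q(0,-.031,.03),q(0,.031,.03),"edge bot",q(0,-.031,0))
```

```text
[ 0.5421 -0.203   0.0481]
0.0 l 0.047941183839541296 ribtop far [284. 183.] ribtop near [281. 488.] ribbase far [240. 139.] rim far top [79. 90.] [399.  88.] edge bot [102.  63.]
2.0 l 0.046013511531800076 ribtop far [285. 183.] ribtop near [282. 496.] ribbase far [240. 144.] rim far top [79. 95.] [399.  92.] edge bot [102.  72.]
4.0 l 0.04405288058180383 ribtop far [285. 183.] ribtop near [283. 504.] ribbase far [240. 148.] rim far top [79. 99.] [399.  97.] edge bot [103.  80.]
6.000000000000001 l 0.04206167971635305 ribtop far [285. 183.] ribtop near [283. 511.] ribbase far [240. 153.] rim far top [ 80. 104.] [399. 101.] edge bot [103.  89.]
8.0 l 0.04004233490698125 ribtop far [285. 183.] ribtop near [284. 518.] ribbase far [240. 158.] rim far top [ 80. 109.] [398. 106.] edge bot [104.  97.]
```

```bash
python3 -c "
import cv2
f=cv2.imread('pics/w21.png');cv2.imwrite('pics/w21z.png',cv2.resize(f[60:520,70:420],None,fx=1.3,fy=1.3))"
```

```text
(no output)
```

View pics/w21z.png

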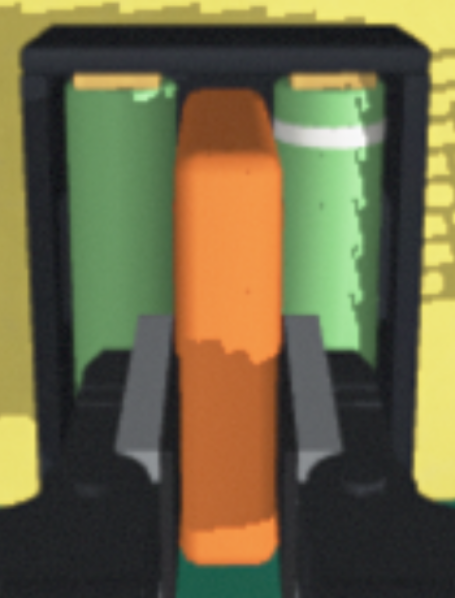

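Emit:
servo_tool(moves=[[[0.13, 0, 0.13, 0, 0], [0.12, 0, 0.12, 0, 0], [0, 0, 0, 0, 0]]])

```text
time: 21.2
position: [0.5419, -0.2056, 0.0461]
tool_rot: [2.42, 1.544, 0.725]
wrist_force: [-1.4, 2.2, 5.4]
width: 0.0129
```

Emit:
servo_tool(moves=[[[0.1, 0, 0.08, 0, 0], [0.1, 0, 0.06, 0, 0], [0, 0, 0, 0, 0]]])

```text
time: 21.45
position: [0.5418, -0.2074, 0.0447]
tool_rot: [2.404, 1.544, 0.709]
wrist_force: [-1.6, 3.0, 5.2]
width: 0.0126
```

```bash
python3 g.py "[.545,-.18,.1]"; python3 -c "
from h import *
f=r.grab_frame('wrist');cv2.imwrite('pics/w22.png',cv2.resize(f[150:370,190:430],None,fx=2.7,fy=2.7))"
```

```text
pos [ 0.542 -0.207  0.045] jaw yaw dev -1.69492703639039 down [ 0.021  0.018 -1.   ] w 0.012629118862021138 F [-1.566  3.013  5.157] t 21.45
tool cm [-5.472  0.084 -2.866]
```

View pics/w22.png

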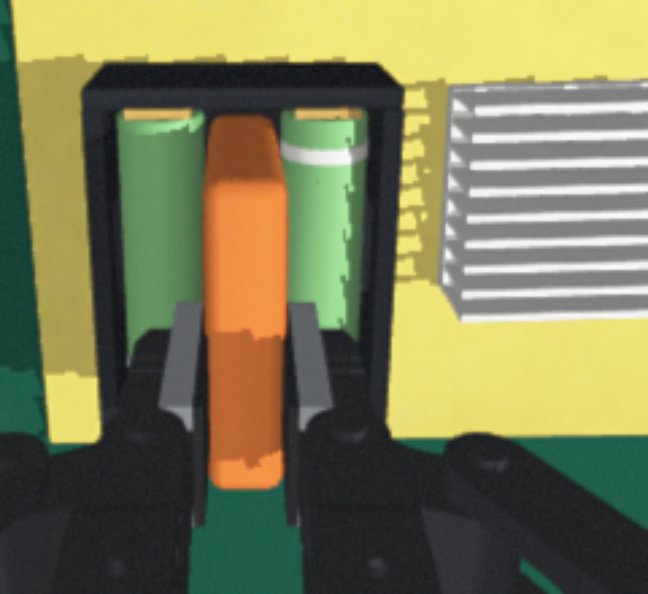

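Emit:
servo_tool(moves=[[[0.1, 0, 0.05, 0, 0], [0, 0, 0, 0, 0]]])

```text
time: 21.67
position: [0.5419, -0.2073, 0.0447]
tool_rot: [2.419, 1.542, 0.724]
wrist_force: [-3.3, 2.8, 4.9]
width: 0.0129
```

Emit:
servo_tool(moves=[[[0.1, 0, 0.03, 0, 0], [0, 0, 0, 0, 0]]])

```text
time: 21.83
position: [0.5418, -0.2073, 0.0447]
tool_rot: [2.427, 1.542, 0.733]
wrist_force: [-1.9, 2.2, 3.7]
width: 0.0125
```

Emit:
servo_tool(moves=[[[0, 0, 0, 0, 0.18], [0, 0, 0, 0, 0.22], [0, 0, 0, 0, 0.25], [0, 0, 0, 0, 0.25]]])

```text
time: 22.17
position: [0.5428, -0.2087, 0.0444]
tool_rot: [2.311, 1.542, 0.617]
wrist_force: [1.4, 0.4, -0.4]
width: 0.021
```

```bash
python3 g.py "[.545,-.18,.1]"; python3 -c "
from h import *
f=r.grab_frame('wrist');cv2.imwrite('pics/w23.png',cv2.resize(f[150:370,190:430],None,fx=2.7,fy=2.7))"
```

```text
pos [ 0.543 -0.209  0.044] jaw yaw dev -1.6942462208001068 down [ 0.024  0.017 -1.   ] w 0.021035922409024858 F [ 1.361  0.434 -0.411] t 22.1667
tool cm [-5.503 -0.015 -2.985]
```

View pics/w23.png

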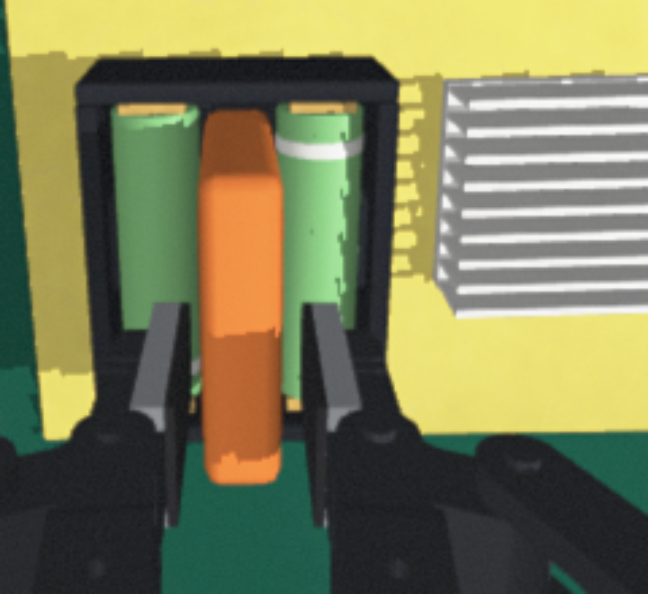

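Emit:
servo_tool(moves=[[[0, 0, 0, 0, 0.35], [-0.3, 0, 0, 0, 0.35], [-0.8, 0, 0, 0, 0.35], [-1.5, 0, 0, 0, 0.35], [-2.5, 0, 0, 0, 0.35], [-3, 0, 0, 0, 0.35], [-3, 0, 0, 0, 0.35], [-3, 0, 0, 0, 0.35]]])

```text
time: 22.88
position: [0.5357, -0.2102, 0.1868]
tool_rot: [2.737, 1.549, 1.042]
wrist_force: [0.8, -0.0, 0.3]
width: 0.0297
```

Emit:
servo_tool(moves=[[[-2, 0, -2.5, 0, 0.35], [-1, 0, -3, 0, 0.35], [0, 0, -2, 0, 0.35], [0, 0, 0, 0, 0.35]]])

```text
time: 23.22
position: [0.5467, -0.1383, 0.2306]
tool_rot: [2.247, 1.542, 0.545]
wrist_force: [0.1, 1.2, -0.4]
width: 0.0298
```

```bash
python3 g.py "[.545,-.18,.1]"; python3 -c "
from h import *
f=r.grab_frame('wrist');cv2.imwrite('pics/w24.png',f)
np.save('pics/cw24.npy',np.array([r.camera_info('wrist')],dtype=object),allow_pickle=True)
f=r.grab_frame('side');cv2.imwrite('pics/s24.png',f);f=r.grab_frame('top');cv2.imwrite('pics/t24.png',f)"
```

```text
pos [ 0.547 -0.138  0.231] jaw yaw dev -1.7021467428023778 down [ 0.025  0.015 -1.   ] w 0.029787646505370163 F [ 0.069  1.174 -0.388] t 23.2167
tool cm [12.988  0.083  4.389]
```

View pics/w24.png

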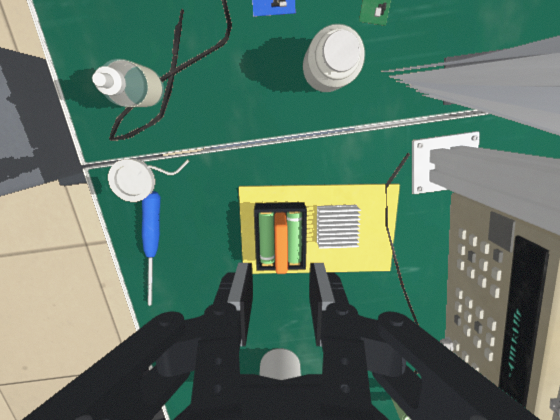

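View pics/t24.png

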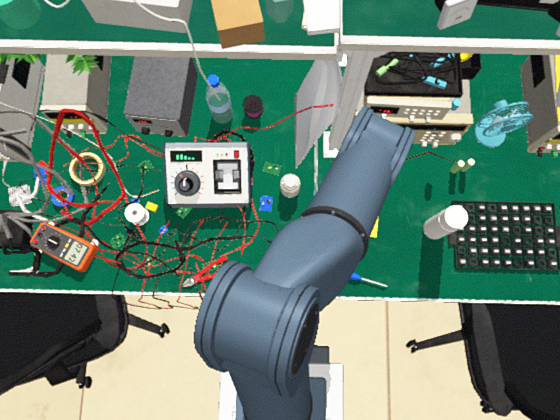

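View pics/s24.png

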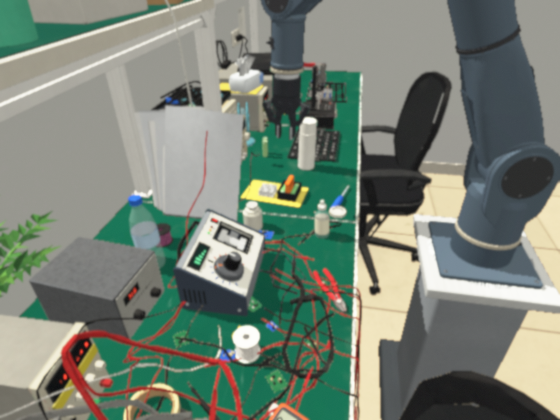

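Run:
```python
import cv2,numpy as np
w=cv2.imread('pics/w24.png');s=cv2.imread('pics/s24.png')
a=cv2.resize(w[175:285,230:410],None,fx=4.4,fy=4.4,interpolation=cv2.INTER_CUBIC);cv2.imwrite('pics/w24z.png',a)
t=cv2.imread('pics/t24.png');cv2.imwrite('pics/t24z.png',cv2.resize(t[135:215,160:255],None,fx=6,fy=6,interpolation=cv2.INTER_CUBIC))
```

```text
(no output)
```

View pics/w24z.png

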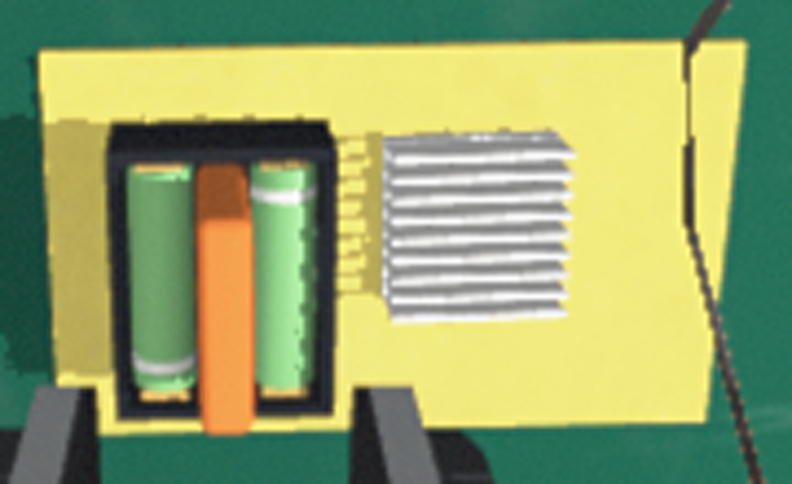

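View pics/t24z.png

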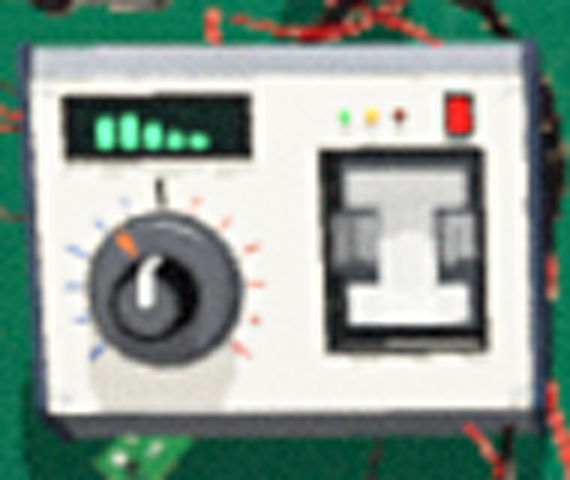

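```bash
python3 - <<'E'
from h import *
np.set_printoptions(precision=4,suppress=True)
c=np.load('pics/cw24.npy',allow_pickle=True)[0];R=np.array(c["R"]);t=np.array(c["t"])
def at(u,w,z):
    p=(230+u/4.4-.4,175+w/4.4-.4);d=R.T@np.array([(p[0]-c["cx"])/c["fx"],(p[1]-c["cy"])/c["fy"],1]);o=-R.T@t;return (o+d*(z-o[2])/d[2])[:2]
F=np.array([at(40,50,.005),at(747,41,.005),at(703,423,.005),at(58,435,.005)]);ct=F.mean(0);y=np.arctan2(*(F[1]-F[0])[::-1]);print("folder",F,ct,y)
Q=np.array([[np.cos(y),np.sin(y)],[-np.sin(y),np.cos(y)]])
for n,a in [("rim far l",at(108,158,.035)),("rim far r",at(335,158,.035)),("rim near l",at(120,418,.035)),("rim near r",at(332,414,.035)),("bot far l",at(113,125,.005)),("bot far r",at(328,121,.005)),("hs near top",at(388,150,.026)),("hs",at(390,320,.026))]: print(n,Q@(a-ct)*1000)
E
python3 -c "
from station import r;print(r.sense()['time'],r.sense()['width'])"
```

```text
folder [[ 0.5011 -0.1343]
 [ 0.6986 -0.159 ]
 [ 0.6834 -0.2784]
 [ 0.4856 -0.2537]] [ 0.5922 -0.2064] -0.12444091793347586
rim far l [-79.3847  37.47  ]
rim far r [-19.4202  36.5722]
rim near l [-78.6508 -38.9214]
rim near r [-18.963 -38.868]
bot far l [-79.7215  38.1575]
bot far r [-18.41    38.4615]
hs near top [-4.0818 35.871 ]
hs [ -2.037  -14.3381]
23.3667 0.029777410413755756
```

```bash
python3 -c "
from station import r;print(r.job_done(), r.sense()['time'])"
```

```text
the job is handed in; nothing more can be done
the job is handed in; nothing more can be done
```

I handed the job in at about 23.4 s. The current knob is back at zero, and the cassette stands upright on the yellow folder.

- **Knob:** I turned it back in three short grips, releasing between them. The last close view put the pointer within about 0.02 rad of the zero mark. The top view afterwards still shows it pointing at the mark.
- **Outer ring:** In the close view after the last knob turn, the orange mark was at the same place against the blue ticks as at the start, within about 1°.
- **Cassette release:** I gripped it by its orange rib and pressed it in about 5 mm, with 4–5 N showing at the wrist. The latch tripped, and I drew the cassette out along the bay's slope.
- **Placing:** The cassette came out tilted, so I turned it a quarter turn and let its low edge touch the folder first. I then eased it flat, with no more than about 6 N at the wrist, and let go.
- **Final position:** Measured from the last wrist picture, the cassette's corners are about 20 mm inside the folder's near and side edges. It stands about 14 mm clear of the heat sink.
- **Other things:** The heat sink and the other objects look unmoved in the last pictures. I did not measure each one again. At hand-in the gripper was clear of everything.

None of the final checks failed or disagreed. Early position estimates differed by a few millimetres between cameras, so I used the wrist camera's close views for the final placing.

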